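Close the two canisters and hold the scanner on the order label

ROBOT

A 6-joint arm with a two-finger parallel gripper is mounted at the origin on the work surface. World frame = base frame: x ahead of the robot, y to its left, z up, the work surface at z = 0. Lengths are in m, angles in rad, forces in N, time in s.
With the tool pointing down it reaches from about 0.375 to 0.975 m from the base axis. Payload 3.8 kg.
Tool frame: the origin (TCP) lies at the very end of the fingers, on their centre line; the grasp point (between the pads) lies behind it (bot.tcp_to_grasp is the y of the grasp point in the tool frame, in m); y points along the fingers, z is the direction in which the jaws open and shut, and the axes are right-handed (so a half turn about y gives the same grasp; the last joint's range is limited). The gripper opens to 85 mm and grips with 20 to 120 N. Pads are 22 mm wide; open, the fingers measure 114 mm over their backs; the gripper's body (76 mm by 85 mm) begins 54 mm behind the grasp point. The pads swing forward as they close: fully open they stand 13 mm farther back than shut.
Start: joints at [1.189, 0.264, 1.604, -0, 1.274, -0.037], TCP at [0.228, 0.635, 0.231] pointing down, gripper open.
Joint ranges: [-2.63, 2.63], [-0.94, 2.18], [0.31, 2.57], [-1.31, 4.45], [0, 2.66], [-2.55, 2.55]. Speed limits (rad/s): [2.57, 2.57, 3.14, 3.14, 3.14, 3.14].

INTERFACE

Orientations are given as a rotation vector (axis times angle).
In Python, from workcell import bot, optics, workorder gives the robot as it stands.
- The arm moves only by the shell command python3 -m handwheel 'ROWS' [FORCE]. ROWS is JSON, a list of rows, each a list of 7 numbers: the shift along the tool's x, y, z in m, then the turn, a rotation vector about the tool's x, y, z in rad, then the opening, from 0 (shut) to 1 (fully open). A call has 1 to 8 rows; each row shifts and turns the commanded pose from where the row before left it, along the tool's axes as they then stand; what a row does not reach is not made up. A row lasts 1/8 s, in which the tool goes at most 62.5 mm and 10.7 degrees, less where a joint would pass 70% of its speed; a pose out of reach is approached as far as the arm can. A call with a gripper value outside its range is refused whole. The fingers move at their own pace and stop on an object; FORCE is the grip in N (left out, the last holds). Time passes only in rows, so rows that do not move let the fingers close. It gives the time, the measured TCP pose, the force and the opening at its end, in the units of the state.
- bot.read_state(): the state, without advancing time (a new reading comes with each control period).
- optics.read_camera(name): name is "side" or "top" or "wrist"; returns a dict with "image" (400x640x3 uint8, red, green, blue), "z_map" (400x640 float32, m along the optical axis (not along the pixel's ray), 0 where there is no reading), "mtx" (3x3 intrinsics, pixels), "world_from_camera" (4x4, takes a point from camera to world coordinates); the wrist camera has in their place "hand_eye" (4x4, takes a point from camera to tool coordinates, whose origin is the TCP and whose axes are the tool frame's). Camera axes: x right, y down, z forward; pixel columns grow to the right and rows downward; lengths in m; the calibration is good to about 2 mm. A picture is of the moment at which its call begins: read the wrist's pose just before it.
- workorder.finish_job(): hands the job in, once; it reports no verdict.
The state is a dict: "time": time; "q": joint angles; "joint_vel": joint speeds; "joint_torque": joint torques, N m; "tool_pos": TCP position; "tcp_rot": TCP orientation; "wrist_force": force on the tool from outside, world axes, zero at the start; "torque": the same for the moment, N m; "width": opening from 0.0 (shut) to 1.0 (fully open).
Only numpy, scipy, OpenCV 4.12 (cv2) and the standard library are available. Lean on these libraries where they do the work, as an engineer would, in place of code of your own. Each camera call takes 0.05 s, during which the arm holds its last target.

TASK

Finish the order in the cardboard tray: close each of the two canisters with the lid that fits it, fully seated, leaving the canisters standing upright where they are. Then draw the hand scanner up out of its holder, turn it nose-down and finish while still holding it in the air, still and touching nothing but the gripper, its window aimed down (at least 30 degrees below level) at the middle of the tray's striped label from about 15 cm away. Leave the other things on the bench alone.

Things in the scene. Friction and masses are not known exactly. Their poses are not given: they have to be found in the camera images.
- lid_big_knob (a point): middle of the upright knob (24 mm across, 34 tall) of the big plain wooden lid, 60 g, lying plug down. Below the knob a flange 84 mm across, 5 thick, then a tapered plug 71 mm across, 12 deep. This point: 17 mm above the flange's top (keep fingertips above it), 34 above the plug's foot; once the flange rests on the rim, 22 above the canister's mouth
- lid_small_knob (a point): middle of the upright knob (24 mm across, 34 tall) of the small plain wooden lid, 60 g, lying plug down. Below the knob a flange 64 mm across, 5 thick, then a tapered plug 51 mm across, 12 deep. This point: 17 mm above the flange's top (keep fingertips above it), 34 above the plug's foot; once the flange rests on the rim, 22 above the canister's mouth
- can_big_mouth (a point): centre of the mouth (top rim plane) of the big round cardboard canister, open at the top, standing loose in the tray: outside diameter 84 mm, mouth 76 mm, 100 mm tall, wall 4 mm, 300 g. z is the canister's axis, up
- can_small_mouth (a point): centre of the mouth (top rim plane) of the small round cardboard canister, open at the top, standing loose in the tray: outside diameter 64 mm, mouth 56 mm, 85 mm tall, wall 4 mm, 300 g. z is the canister's axis, up
- scanner_grip (a point): grip point in the head of a pistol-shaped scanner (200 g), handle down in its holder, 142 mm above the table. Grey head 95 long (x), 46 wide (y: pinch here), 38 high (z); top 19 mm above this point. Rubber nose (48 wide) 49-59 mm ahead. The nose points along own -x; z is up when parked. Handle 34 x 26 mm runs down to 134 mm below this point, 8 mm behind it
- scanner_window (a point): centre of the scanner's window in the nose, 60 mm in front (own -x) of the grip point; same axes as the scanner: it looks along its own -x
- scanner_foot (a point): centre of the foot (lower end) of the scanner's handle; same axes as the scanner
- holder: grey desk holder fixed to the table, origin at the centre of its underside: base 110 x 90 x 8 mm, socket walls up to 68 mm above the table, well 60 mm deep with 3 mm play all round the handle. The scanner must rise more than 60 mm to clear it. Its -x is the way the parked scanner's nose points
- tray: cardboard order tray fixed to the table, origin at the centre of its underside: 250 mm (x) by 330 mm (y), rim 22 mm high, floor 4 mm thick. The canisters stand on its +y half, the label lies on its -y half
- label (a point): middle of the white, black-striped label (75 x 100 mm) lying flat on the tray's floor; axes as the tray, z up
- tape: bystander: roll of brown tape lying flat, 68 mm across, 24 mm high, origin under its centre
- marker: bystander: marker pen lying in the tray beyond the label, 115 mm long and 16 mm thick, origin under its middle
- carton_small: bystander: small carton 70 x 100 x 50 mm, origin under its centre
- stapler: bystander: stapler 130 mm long, 40 mm high, origin under its middle
- gluepot: bystander: white jar 44 mm across, 85 mm tall, origin under its centre
- card_block: bystander: block of paper cards 90 x 60 x 22 mm, origin under its centre
Not all that is in view belongs to the job. Leave any red look-alike of the part that bears lid_small_knob alone.

How it is judged:
By the outcome, as a careful person would: the job done as asked, in the order asked, and still so for the second after the job is handed in, while the arm keeps its last pose, push and grip.
It also fails if it takes over 72 s, if anything falls off the work surface, if the arm or the gripper's body presses on something with over 40 N, if the wrist force passes 120 N, or if a joint passes its speed limit or range.

## Working session

There is one attempt and no reset: what is moved stays moved. The work goes in short steps, Python scripts to look and compute and a shell command to move; the robot and the scene stay as the last step left them, time stands still between calls to the robot, and variables do not carry over. Pictures are saved under pics/ and viewed, and the job is handed in when it is done.

```bash
ls -la; mkdir -p pics; python3 - <<'E'
from workcell import bot, optics, workorder
import cv2,numpy as np
s=bot.read_state(); print({k:np.round(v,4).tolist() for k,v in s.items()}); print(bot.tcp_to_grasp)
for n in ("top","side","wrist"):
    c=optics.read_camera(n); np.savez(f"{n}0.npz",**c)
    cv2.imwrite(f"pics/{n}0.png",c["image"][:,:,::-1]); print(n,c["mtx"].round(1).tolist(),np.round(c.get("world_from_camera",c.get("hand_eye")),4).tolist())
E
```

```text
total 12
drwxr-xr-x  3 agent agent 4096 Dec  7 15:34 .
drwxr-xr-x 23 root  root  4096 Dec  7 15:34 ..
drwxr-xr-x  2 agent agent 4096 Dec  7 15:34 pics
{'time': 0.0, 'q': [1.1891, 0.2648, 1.6054, 0.0, 1.2737, -0.0369], 'joint_vel': [0.0007, -0.0003, -0.0, -0.0007, 0.0016, 0.0004], 'joint_torque': [-0.0022, -51.5115, -36.7306, 0.0001, 0.0127, -0.0], 'tool_pos': [0.2279, 0.6346, 0.2299], 'tcp_rot': [-1.556, 0.271, -0.2703], 'wrist_force': [-0.5009, 0.0575, 0.2536], 'torque': [0.0234, 0.0096, -0.0068], 'width': 1.0003}
-0.0187
top [[422.4, 0.0, 324.5], [0.0, 422.4, 195.8], [0.0, 0.0, 1.0]] [[0.0139, -0.9891, 0.1463, 0.3863], [-0.9999, -0.0135, 0.0041, -0.0238], [-0.0021, -0.1463, -0.9892, 1.1527], [0.0, 0.0, 0.0, 1.0]]
side [[372.7, 0.0, 323.1], [0.0, 372.7, 194.5], [0.0, 0.0, 1.0]] [[-0.9552, -0.2113, 0.2074, 0.342], [-0.2961, 0.6783, -0.6725, 0.6487], [0.0014, -0.7038, -0.7104, 0.8079], [0.0, 0.0, 0.0, 1.0]]
wrist [[297.5, 0.0, 316.6], [0.0, 297.5, 203.6], [0.0, 0.0, 1.0]] [[-0.0012, 0.9516, 0.3072, -0.0787], [-0.0001, -0.3072, 0.9516, -0.1423], [1.0, 0.0011, 0.0004, 0.0005], [0.0, 0.0, 0.0, 1.0]]
```

View pics/top0.png

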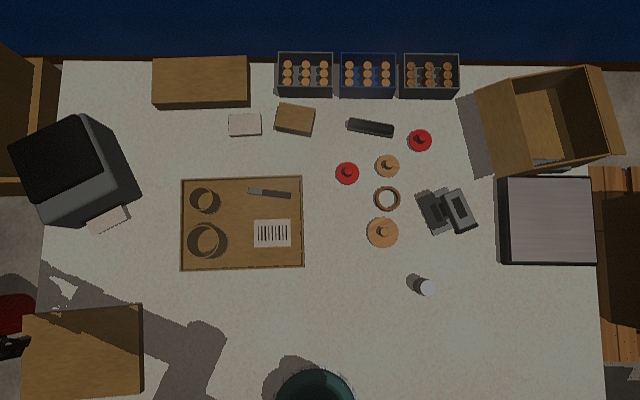

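View pics/side0.png

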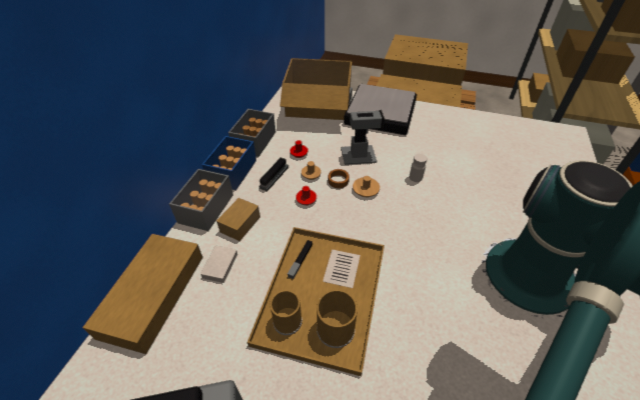

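View pics/wrist0.png

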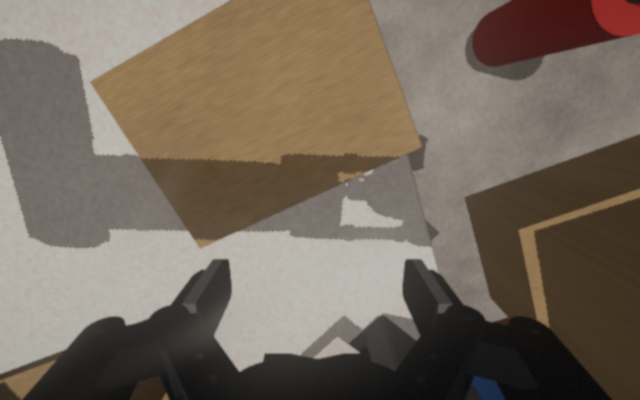

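```bash
cat > h.py <<'E'
import numpy as np,cv2
def load(n): return dict(np.load(n))
def cloud(c,T=None):
    T=c["world_from_camera"] if T is None else T
    K=c["mtx"]; z=c["z_map"]; v,u=np.mgrid[0:z.shape[0],0:z.shape[1]]
    p=np.stack([(u-K[0,2])/K[0,0]*z,(v-K[1,2])/K[1,1]*z,z],-1)
    w=p@T[:3,:3].T+T[:3,3]; w[z<=0]=np.nan; return w
def ray(c,u,v,h,T=None):
    T=c["world_from_camera"] if T is None else T
    K=c["mtx"]; d=T[:3,:3]@np.array([(u-K[0,2])/K[0,0],(v-K[1,2])/K[1,1],1]); o=T[:3,3]
    return o+d*(h-o[2])/d[2]
E
python3 - <<'E'
from h import *
for n in ("top0","side0"):
    c=load(n+".npz"); w=cloud(c); im=c["image"].astype(int)
    def roi(cx,cy,R,zlo,zhi):
        m=(np.hypot(w[...,0]-cx,w[...,1]-cy)<R)&(w[...,2]>zlo)&(w[...,2]<zhi); return w[m]
    print(n)
    if n=="top0":
        g={}
        for k,(u,v) in dict(bl=(384,231),sl=(388,165),bc=(206,241),sc=(204,201),lab=(272,233),tape=(387,198),glue=(427,287),scan=(460,207)).items():
            g[k]=w[v,u]; print(k,w[v,u].round(3))
    # lids
    for k,R in (("bl",.055),("sl",.045)):
        p=g[k]
        fl=roi(p[0],p[1],R,.011,.022); kn=roi(p[0],p[1],.03,.042,.06)
        for nm,q in (("flange",fl),("knobtop",kn)):
            if len(q)>3:
                (x,y),r=cv2.minEnclosingCircle(q[:,:2].astype(np.float32)); print(k,nm,len(q),round(x,4),round(y,4),round(r,4),np.median(q,0).round(4),q.min(0).round(4),q.max(0).round(4))
    for k,R,H in (("bc",.06,.104),("sc",.05,.089)):
        p=g[k]; q=roi(p[0],p[1],R,H-.006,H+.006)
        (x,y),r=cv2.minEnclosingCircle(q[:,:2].astype(np.float32)); print(k,len(q),round(x,4),round(y,4),round(r,4),np.median(q[:,2]).round(4),q.min(0).round(4),q.max(0).round(4))
    # scanner head
    p=g["scan"]
    q=roi(p[0],p[1],.12,.11,.2); print("scan",len(q),q.min(0).round(3),q.max(0).round(3)) 
    q=q[q[:,2]>.15]; 
    if len(q)>5: print(cv2.minAreaRect((q[:,:2]*1000).astype(np.float32)),np.median(q[:,2]))
c=load("top0.npz");cv2.imwrite("pics/crop0.png",cv2.resize(c["image"][120:310,330:500,::-1],None,fx=4,fy=3.15,interpolation=cv2.INTER_CUBIC))
cv2.imwrite("pics/crop1.png",cv2.resize(c["image"][165:280,170:320,::-1],None,fx=5,fy=5,interpolation=cv2.INTER_CUBIC))
c=load("side0.npz");cv2.imwrite("pics/crop2.png",cv2.resize(c["image"][80:230,240:440,::-1],None,fx=4,fy=4,interpolation=cv2.INTER_CUBIC))
E
```

```text
top0
bl [ 0.459 -0.176  0.05 ]
sl [ 0.634 -0.187  0.052]
bc [0.427 0.296 0.018]
sc [0.535 0.307 0.018]
lab [0.452 0.122 0.004]
tape [ 0.553 -0.191  0.001]
glue [ 0.319 -0.277  0.083]
scan [ 0.51  -0.34   0.161]
bl flange 680 0.4586 -0.1763 0.042 [ 0.4578 -0.1747  0.0173] [ 0.418  -0.2179  0.0112] [ 0.4987 -0.1345  0.022 ]
bl knobtop 66 0.4587 -0.1755 0.0119 [ 0.4586 -0.1752  0.0516] [ 0.4481 -0.1857  0.047 ] [ 0.4692 -0.1649  0.0567]
sl flange 325 0.6419 -0.1905 0.0323 [ 0.639  -0.189   0.0174] [ 0.6106 -0.2202  0.0111] [ 0.6741 -0.1591  0.022 ]
sl knobtop 64 0.641 -0.1902 0.0117 [ 0.6406 -0.1899  0.0503] [ 0.6304 -0.201   0.0423] [ 0.6515 -0.1793  0.0563]
bc 201 0.4242 0.2827 0.0426 0.1036 [0.3849 0.2403 0.0981] [0.4667 0.3249 0.1087]
sc 143 0.5342 0.2973 0.0322 0.0884 [0.5027 0.2657 0.0831] [0.5646 0.3286 0.095 ]
scan 990 [ 0.45  -0.38   0.124] [ 0.556 -0.301  0.167]
((503.6136474609375, -339.90863037109375), (101.04415893554688, 48.40066146850586), 22.889739990234375) 0.1612571971815404
side0
bl flange 352 0.4567 -0.1761 0.0435 [ 0.4531 -0.166   0.0163] [ 0.4169 -0.2174  0.0114] [ 0.4987 -0.1333  0.0219]
bl knobtop 44 0.4571 -0.1737 0.012 [ 0.457  -0.1715  0.0498] [ 0.4462 -0.1849  0.0421] [ 0.4672 -0.1618  0.0542]
sl flange 168 0.6385 -0.1885 0.0345 [ 0.635  -0.1804  0.0162] [ 0.6099 -0.2221  0.0111] [ 0.6723 -0.1548  0.0204]
sl knobtop 41 0.6419 -0.1898 0.0132 [ 0.6396 -0.1872  0.0489] [ 0.6293 -0.2022  0.0424] [ 0.6503 -0.1779  0.0528]
bc 312 0.4242 0.2839 0.0423 0.103 [0.3828 0.2423 0.0981] [0.4657 0.3256 0.1065]
sc 209 0.5337 0.299 0.0322 0.0878 [0.5018 0.2672 0.083 ] [0.5643 0.3301 0.0925]
scan 604 [ 0.449 -0.378  0.11 ] [ 0.557 -0.298  0.165]
((503.4013366699219, -338.66473388671875), (100.03949737548828, 51.36981201171875), 21.57563591003418) 0.15979821049582127
```

View pics/crop0.png

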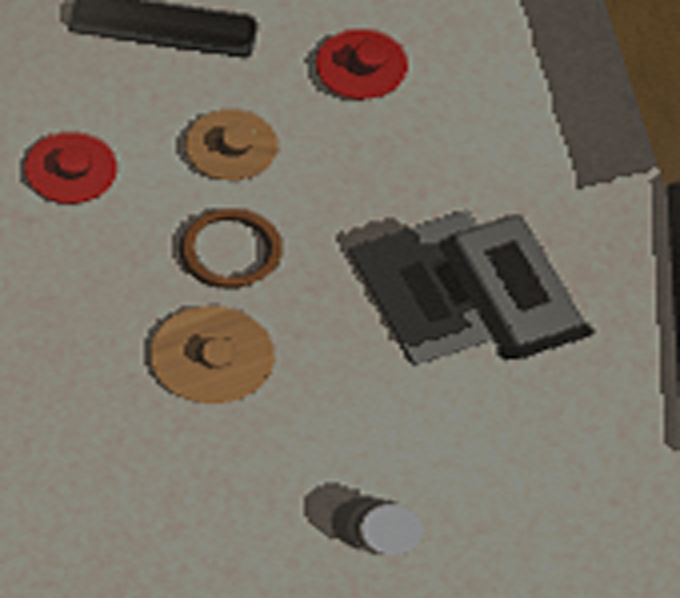

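View pics/crop2.png

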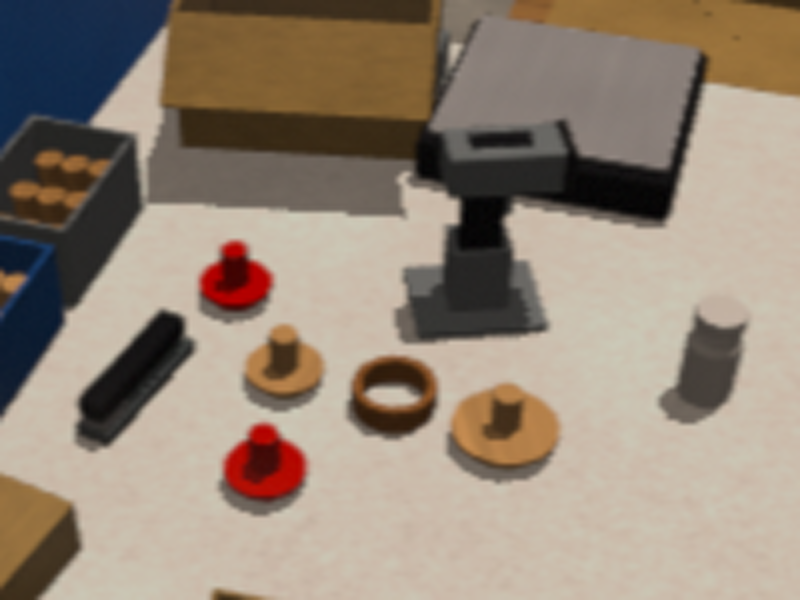

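View pics/crop1.png

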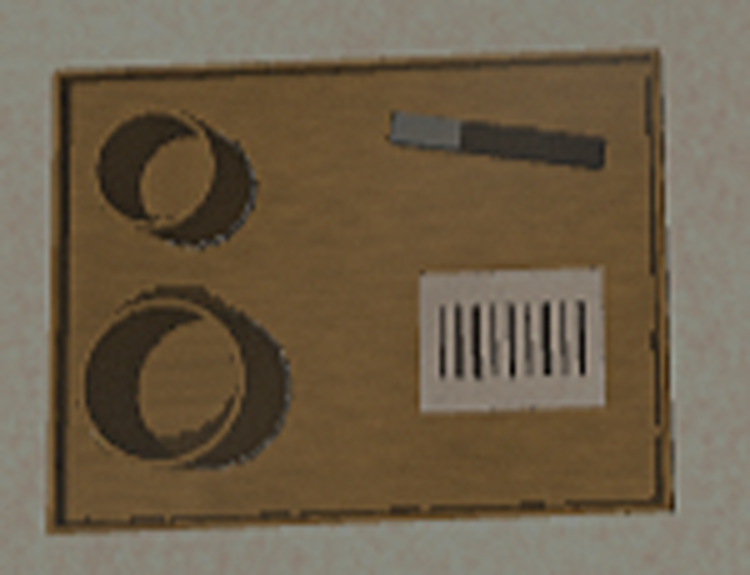

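```bash
cat >> h.py <<'E'
from scipy.spatial.transform import Rotation as Ro
def yawR(deg):
    # tool down; tool z heading = deg
    a=np.radians(deg); z=np.array([np.cos(a),np.sin(a),0]); y=np.array([0,0,-1.]); x=np.cross(y,z)
    return np.stack([x,y,z],1)
def delta(s,p,R):
    R0=Ro.from_rotvec(s["tcp_rot"]).as_matrix()
    return (R0.T@(np.asarray(p)-s["tool_pos"])).round(4), Ro.from_matrix(R0.T@R).as_rotvec().round(4)
E
python3 - <<'E'
from h import *
from workcell import bot
s=bot.read_state(); print(Ro.from_rotvec(s["tcp_rot"]).as_matrix().round(4))
for d in(90,-90): print(d,yawR(d).tolist(),delta(s,s["tool_pos"],yawR(d)))
E
```

```text
[[ 9.412e-01 -7.000e-04  3.380e-01]
 [-3.380e-01 -1.700e-03  9.412e-01]
 [-1.000e-04 -1.000e+00 -1.800e-03]]
90 [[1.0, 0.0, 6.123233995736766e-17], [-6.123233995736766e-17, 0.0, 1.0], [0.0, -1.0, 0.0]] (array([0., 0., 0.]), array([ 0.0018, -0.3448, -0.0004]))
-90 [[-1.0, 0.0, 6.123233995736766e-17], [-6.123233995736766e-17, 0.0, -1.0], [-0.0, -1.0, 0.0]] (array([0., 0., 0.]), array([5.0000e-04, 2.7968e+00, 2.5000e-03]))
```

```bash
python3 -m handwheel '[[0,0,0.03,0.001,0.175,0,1],[0,0,0.03,0.001,0.175,0,1],[0,0,0.03,0,0.175,0,1],[0,0,0.03,0,0.175,0,1],[0,0,0.03,0,0.175,0,1],[0,0,0.03,0,0.175,0,1],[0,0,0.02,0,0.175,0,1],[0,0,0,0,0,0,1]]'; python3 - <<'E'
from h import *
from workcell import bot
s=bot.read_state(); print(s["q"],s["tool_pos"],delta(s,[.458,-.1755,.15],yawR(0)))
E
```

```text
time: 1.15
tool_pos: [0.3706, 0.7603, 0.2301]
tcp_rot: [-1.209, 1.208, -1.208]
wrist_force: [0.1, -0.3, -0.2]
width: 1.003
[ 1.08799504e+00  5.96385730e-01  1.14523506e+00 -3.09986535e-04
  1.39949105e+00  1.08699996e+00] [0.3705533  0.7603293  0.23008329] (array([0.9359, 0.0799, 0.0864]), array([-0.0005,  0.001 , -0.0003]))
```

```bash
python3 -m handwheel '[[0.062,0,0.011,0,0,0,1],[0.062,0,0.011,0,0,0,1],[0.062,0,0.011,0,0,0,1],[0.062,0,0.011,0,0,0,1],[0.062,0,0.011,0,0,0,1],[0.062,0,0.011,0,0,0,1],[0.062,0,0.011,0,0,0,1],[0.062,0,0.009,0,0,0,1]]' && python3 -m handwheel '[[0.062,0,0,0,0,0,1],[0.062,0,0,0,0,0,1],[0.062,0.01,0,0,0,0,0.8],[0.062,0.01,0,0,0,0,0.7],[0.062,0.02,0,0,0,0,0.7],[0.062,0.02,0,0,0,0,0.7],[0.062,0.02,0,0,0,0,0.7],[0.006,0,0,0,0,0,0.7]]'; python3 -m handwheel '[[0,0,0,0,0,0,0.7],[0,0,0,0,0,0,0.7]]'; cat > wl.py <<'E'
from h import *
from workcell import bot,optics
import sys
def shot(tag):
    s=bot.read_state(); c=optics.read_camera("wrist")
    T=np.eye(4); T[:3,:3]=Ro.from_rotvec(s["tcp_rot"]).as_matrix(); T[:3,3]=s["tool_pos"]; T=T@c["hand_eye"]
    cv2.imwrite(f"pics/{tag}.png",c["image"][:,:,::-1]); return s,c,cloud(c,T),T
def fit(w,zlo,zhi,cx,cy,R):
    m=(np.hypot(w[...,0]-cx,w[...,1]-cy)<R)&(w[...,2]>zlo)&(w[...,2]<zhi); q=w[m]
    if len(q)<5: return None
    (x,y),r=cv2.minEnclosingCircle(q[:,:2].astype(np.float32)); return len(q),round(x,4),round(y,4),round(r,4),np.median(q,0).round(4)
E
python3 - <<'E'
from wl import *
s,c,w,T=shot("w1"); print(s["time"],s["tool_pos"],s["width"])
print("fl",fit(w,.012,.022,.458,-.1755,.055)); print("kn",fit(w,.045,.06,.458,-.1755,.02))
print(delta(s,[.458,-.1755,.036],yawR(0)))
E
```

```text
time: 2.15
tool_pos: [0.4539, 0.2667, 0.2308]
tcp_rot: [-1.209, 1.205, -1.204]
wrist_force: [0.8, -0.5, -0.7]
width: 0.999
time: 3.15
tool_pos: [0.4535, -0.1652, 0.1509]
tcp_rot: [-1.209, 1.212, -1.206]
wrist_force: [0.4, 1.0, 0.5]
width: 0.702
time: 3.4
tool_pos: [0.4559, -0.1619, 0.1532]
tcp_rot: [-1.208, 1.206, -1.206]
wrist_force: [-0.4, -0.1, -0.2]
width: 0.701
3.4 [ 0.45586612 -0.16194004  0.15315158] 0.7013521623623115
fl (4612, 0.4616, -0.1748, 0.0421, array([ 0.4612, -0.1687,  0.0166]))
kn (550, 0.4612, -0.1743, 0.0119, array([ 0.4612, -0.1732,  0.0504]))
(array([0.0138, 0.1171, 0.0019]), array([-0.0019,  0.0037, -0.0019]))
```

View pics/w1.png

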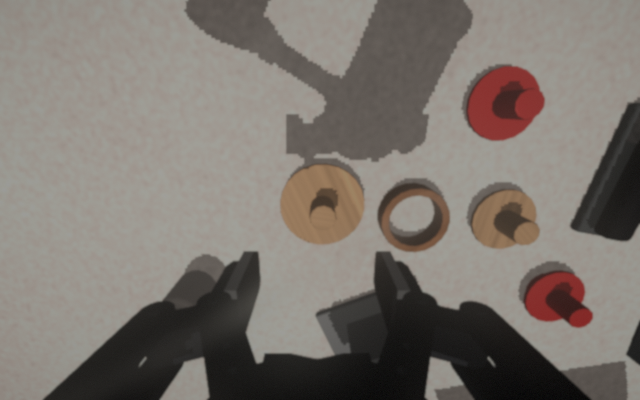

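```bash
python3 -m handwheel '[[0.013,0,0.0035,0,0,0,0.6],[0,0.04,0,0,0,0,0.6],[0,0.04,0,0,0,0,0.6],[0,0.02,0,0,0,0,0.6],[0,0.01,0,0,0,0,0.6],[0,0.007,0,0,0,0,0.6],[0,0,0,0,0,0,0.6]]'; python3 - <<'E'
from wl import *
s,c,w,T=shot("w2"); print(s["time"],s["tool_pos"],s["width"],s["wrist_force"])
print("kn",fit(w,.045,.06,.459,-.1755,.02))
E
```

```text
time: 4.32
tool_pos: [0.4596, -0.1764, 0.0359]
tcp_rot: [-1.208, 1.208, -1.208]
wrist_force: [0.3, 0.7, -0.8]
width: 0.601
4.325 [ 0.4595962  -0.17636801  0.03586213] 0.6009074441393819 [ 0.27165671  0.74449247 -0.82558191]
kn (1732, 0.4613, -0.1746, 0.0123, array([ 0.4616, -0.1728,  0.0505]))
```

View pics/w2.png

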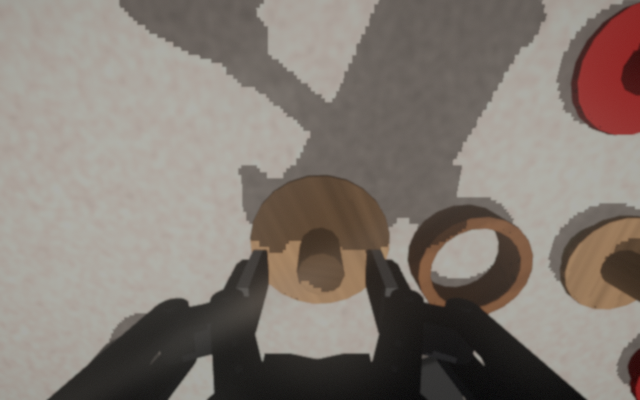

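```bash
python3 -m handwheel '[[-0.001,0,0.001,0,0,0,0.4],[0,0,0,0,0,0,0.1],[0,0,0,0,0,0,0.1],[0,0,0,0,0,0,0.1],[0,0,0,0,0,0,0.1]]' 45; python3 -m handwheel '[[0,-0.01,0,0,0,0,0.1],[0,-0.03,0,0,0,0,0.1],[0,-0.04,0,0,0,0,0.1],[0,-0.05,0,0,0,0,0.1],[0,-0.04,0,0,0,0,0.1],[0,0,0,0,0,0,0.1]]'; python3 - <<'E'
from wl import *
s,c,w,T=shot("w3"); print(s["time"],s["tool_pos"],s["width"],s["wrist_force"])
R=Ro.from_rotvec(s["tcp_rot"]).as_matrix(); t=(w-s["tool_pos"])@R  # tool coords
# flange: tool y ~ +.017
m=(np.abs(t[...,0])<.06)&(np.abs(t[...,2])<.06)&(t[...,1]>.008)&(t[...,1]<.03); q=t[m]
print(len(q),cv2.minEnclosingCircle(q[:,[0,2]].astype(np.float32)),np.median(q,0))
E
```

```text
time: 5.0
tool_pos: [0.4611, -0.1755, 0.0365]
tcp_rot: [-1.207, 1.207, -1.209]
wrist_force: [1.2, 1.0, 6.3]
width: 0.259
time: 5.75
tool_pos: [0.4623, -0.1766, 0.21]
tcp_rot: [-1.205, 1.202, -1.214]
wrist_force: [-0.5, -0.2, -1.3]
width: 0.256
5.75 [ 0.46227218 -0.17663209  0.20998622] 0.2561123522928991 [-0.5182596  -0.24485965 -1.25742958]
9168 ((-0.0007169495802372694, 0.0003104665083810687), 0.04219064861536026) [-0.01531968  0.01992942  0.00052154]
```

View pics/w3.png

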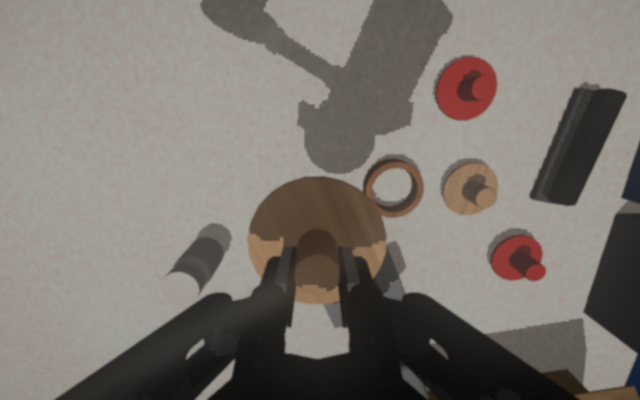

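```bash
python3 -m handwheel '[[-0.05,0,-0.006,0,0,0,0.1],[-0.06,0,-0.006,0,0,0,0.1],[-0.06,0,-0.006,0,0,0,0.1],[-0.06,0,-0.006,0,0,0,0.1],[-0.06,0,-0.006,0,0,0,0.1],[-0.05,0,-0.006,0,0,0,0.1],[-0.035,0,0,0,0,0,0.1],[0,0,0,0,0,0,0.1]]'; python3 - <<'E'
from wl import *
s,c,w,T=shot("w4"); print(s["time"],s["tool_pos"],s["width"],s["wrist_force"])
print("big",fit(w,.098,.110,.4242,.2833,.055)); print("small",fit(w,.084,.094,.534,.298,.05))
E
```

```text
time: 6.8
tool_pos: [0.4219, 0.2008, 0.204]
tcp_rot: [-1.213, 1.208, -1.204]
wrist_force: [-0.7, 0.1, -0.7]
width: 0.257
6.8 [0.42185331 0.20084422 0.20396741] 0.2574706257297875 [-0.66922632  0.10244507 -0.70004862]
big (2031, 0.4275, 0.2844, 0.0422, array([0.428 , 0.2912, 0.1032]))
small (1505, 0.5365, 0.2996, 0.0324, array([0.5392, 0.3028, 0.0881]))
```

View pics/w4.png

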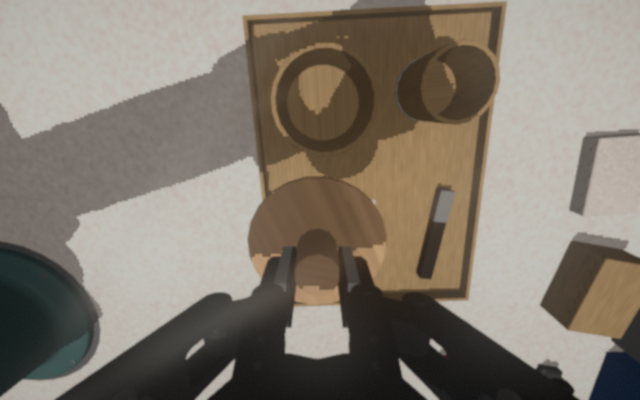

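```bash
python3 -m handwheel '[[-0.04,0,0.005,0,0,0,0.1],[-0.03,0.01,0,0,0,0,0.1],[-0.0125,0.02,0,0,0,0,0.1],[0,0.014,0,0,0,0,0.1],[0,0,0,0,0,0,0.1],[0,0,0,0,0,0,0.1]]'; python3 - <<'E'
from wl import *
s,c,w,T=shot("w5"); print(s["time"],s["tool_pos"],s["width"],s["wrist_force"],delta(s,[.4268,.2833,.1285],yawR(0)))
c=optics.read_camera("side"); cv2.imwrite("pics/s5.png",cv2.resize(c["image"][200:400,200:440,::-1],None,fx=3,fy=3))
E
```

```text
time: 7.6
tool_pos: [0.4289, 0.2811, 0.1625]
tcp_rot: [-1.207, 1.209, -1.209]
wrist_force: [-0.1, 0.9, 0.2]
width: 0.256
7.6 [0.42886272 0.28106788 0.16251326] 0.25557276566933507 [-0.08615849  0.94455381  0.22801317] (array([-0.0022,  0.034 , -0.0021]), array([-0.0011, -0.0002, -0.0015]))
```

View pics/s5.png

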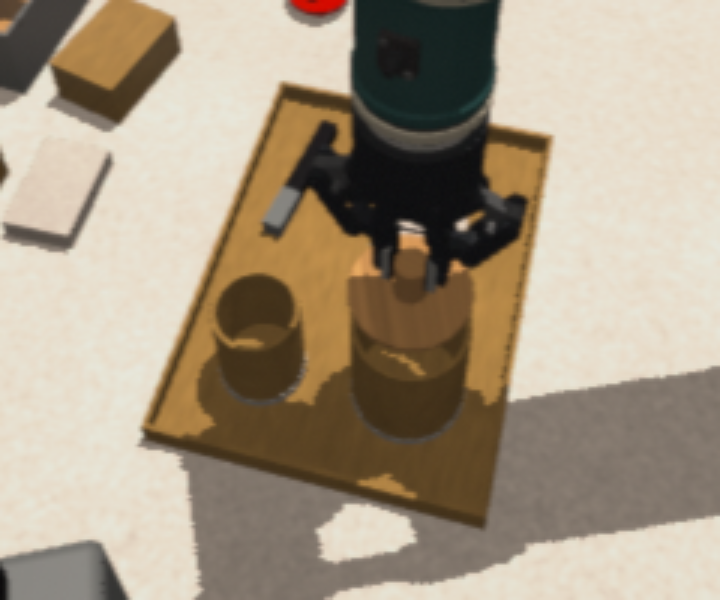

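```bash
python3 -m handwheel '[[-0.002,0,-0.002,0,0,0,0.1],[0,0.01,0,0,0,0,0.1],[0,0,0,0,0,0,0.1],[0,0,0,0,0,0,0.1]]'; python3 - <<'E'
from wl import *
s,c,w,T=shot("w6"); print(s["time"],s["tool_pos"],s["wrist_force"],delta(s,[.4268,.2833,.1285],yawR(0)))
R=Ro.from_rotvec(s["tcp_rot"]).as_matrix(); t=(w-s["tool_pos"])@R
m=(np.abs(t[...,0])<.06)&(np.abs(t[...,2])<.06)&(t[...,1]>.008)&(t[...,1]<.03); q=t[m]
print(len(q),cv2.minEnclosingCircle(q[:,[0,2]].astype(np.float32)))
c=optics.read_camera("top");W=cloud(c); cv2.imwrite("pics/t6.png",cv2.resize(c["image"][165:280,170:320,::-1],None,fx=5,fy=5))
print("top can",fit(W,.098,.110,.4242,.2833,.055),"lid top fl",fit(W,.125,.145,.4268,.2833,.06))
E
```

```text
time: 8.2
tool_pos: [0.4263, 0.284, 0.152]
tcp_rot: [-1.208, 1.209, -1.208]
wrist_force: [-0.6, 1.5, -0.7]
width: 0.256
8.2 [0.42634968 0.28395757 0.15197485] [-0.57462872  1.48022432 -0.72917333] (array([0.0007, 0.0235, 0.0004]), array([-0.0004,  0.0012, -0.0014]))
9167 ((-0.0004219573747832328, 0.0002263890055473894), 0.042303815484046936)
top can (87, 0.4258, 0.2747, 0.0409, array([0.4226, 0.2495, 0.1034])) lid top fl (506, 0.4235, 0.2804, 0.0413, array([0.4233, 0.2669, 0.1326]))
```

View pics/w6.png

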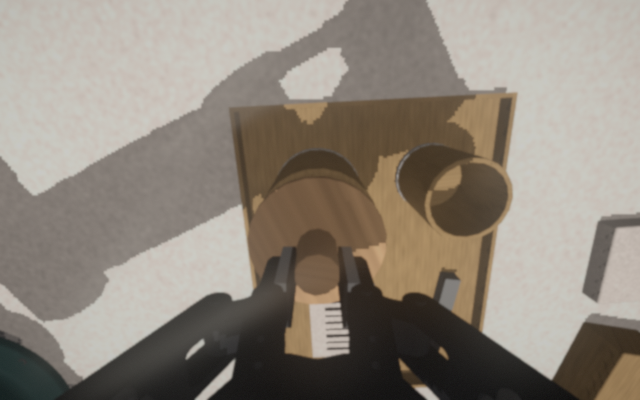

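```bash
python3 -m handwheel '[[0,0.006,0,0,0,0,0.1],[0,0.005,0,0,0,0,0.1],[0,0.003,0,0,0,0,0.1],[0,0.002,0,0,0,0,0.1],[0,0,0,0,0,0,0.1]]';python3 -m handwheel '[[0,0.003,0,0,0,0,0.1],[0,0.003,0,0,0,0,0.1],[0,0,0,0,0,0,0.1]]'
```

```text
time: 8.93
tool_pos: [0.4265, 0.284, 0.1361]
tcp_rot: [-1.208, 1.209, -1.208]
wrist_force: [0.2, 0.6, -1.3]
width: 0.254
time: 9.3
tool_pos: [0.4263, 0.2839, 0.1299]
tcp_rot: [-1.208, 1.209, -1.208]
wrist_force: [-0.0, -0.2, -1.1]
width: 0.26
```

```bash
python3 -m handwheel '[[0,0.0015,0,0,0,0,0.1],[0,0.001,0,0,0,0,0.1],[0,0,0,0,0,0,0.1]]';python3 -m handwheel '[[0,0.001,0,0,0,0,0.1],[0,0,0,0,0,0,0.1]]'
```

```text
time: 9.68
tool_pos: [0.4268, 0.2842, 0.1285]
tcp_rot: [-1.207, 1.208, -1.208]
wrist_force: [-1.6, -2.4, 4.8]
width: 0.259
time: 9.93
tool_pos: [0.4269, 0.2842, 0.1285]
tcp_rot: [-1.207, 1.208, -1.208]
wrist_force: [-3.5, -3.0, 10.6]
width: 0.256
```

```bash
python3 -m handwheel '[[0,0,0,0,0,0,0.35],[0,0,0,0,0,0,0.55],[0,-0.005,0,0,0,0,0.6],[0,-0.03,0,0,0,0,0.6],[0.03,-0.04,0,0,0,0,0.7],[0.06,-0.02,0,0,0,0,0.7],[0.03,0,0,0,0,0,0.7],[0,0,0,0,0,0,0.7]]' 30; python3 - <<'E'
from wl import *
s,c,w,T=shot("w7"); print(s["time"],s["tool_pos"],s["width"],s["wrist_force"])
print("can rim",fit(w,.100,.112,.4265,.284,.06),"knob",fit(w,.135,.155,.4265,.284,.03),"can small",fit(w,.084,.094,.5365,.2996,.045))
m=np.hypot(w[...,0]-.427,w[...,1]-.284)<.035; m&=(np.hypot(w[...,0]-.427,w[...,1]-.284)>.02)&(w[...,2]<.12); q=w[m]; A=np.c_[q[:,:2]-[.427,.284],np.ones(len(q))]; print("flange plane",np.linalg.lstsq(A,q[:,2],rcond=None)[0])
E
```

```text
time: 10.92
tool_pos: [0.4268, 0.1632, 0.222]
tcp_rot: [-1.205, 1.21, -1.21]
wrist_force: [0.7, -0.5, -0.1]
width: 0.696
10.925 [0.42683216 0.16317102 0.22195363] 0.6963332242262431 [ 0.74597506 -0.48804587 -0.14762536]
can rim (8350, 0.4269, 0.2845, 0.0423, array([0.427 , 0.283 , 0.1086])) knob (1098, 0.4271, 0.2847, 0.012, array([0.427 , 0.2845, 0.1425])) can small (1249, 0.5366, 0.2994, 0.0325, array([0.5417, 0.2957, 0.0881]))
flange plane [-0.00059422 -0.00040127  0.10865047]
```

View pics/w7.png

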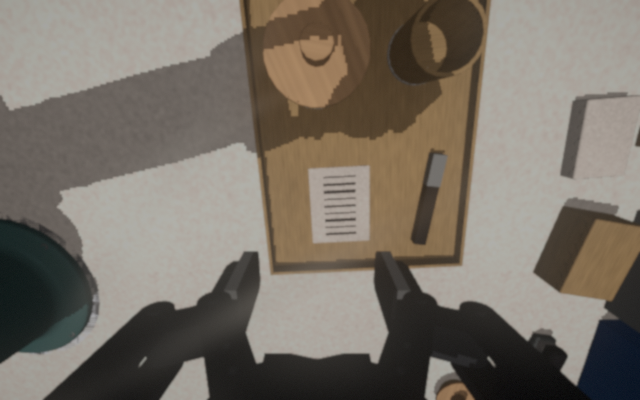

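```bash
python3 -m handwheel '[[0.045,0,0.028,0,0,0,0.7],[0.05,0,0.031,0,0,0,0.7],[0.05,0,0.031,0,0,0,0.7],[0.05,0,0.031,0,0,0,0.7],[0.05,0.01,0.031,0,0,0,0.7],[0.05,0.02,0.031,0,0,0,0.7],[0.05,0.03,0.031,0,0,0,0.7],[0.007,0.01,0.003,0,0,0,0.7]]';python3 -m handwheel '[[0,0,0,0,0,0,0.6],[0,0,0,0,0,0,0.6]]'; python3 - <<'E'
from wl import *
s,c,w,T=shot("w8"); print(s["time"],s["tool_pos"],s["width"],s["wrist_force"])
print("fl",fit(w,.012,.022,.643,-.19,.04)); print("kn",fit(w,.045,.06,.643,-.19,.02))
print(delta(s,[.6437,-.1895,.0365],yawR(0)))
E
```

```text
time: 11.98
tool_pos: [0.6429, -0.1857, 0.1486]
tcp_rot: [-1.209, 1.213, -1.206]
wrist_force: [-0.2, 0.1, -0.4]
width: 0.701
time: 12.22
tool_pos: [0.6426, -0.1826, 0.1533]
tcp_rot: [-1.208, 1.207, -1.207]
wrist_force: [0.2, -0.0, 1.7]
width: 0.603
12.225 [ 0.64261174 -0.18262016  0.15332436] 0.6033376107851104 [ 0.15405732 -0.02386139  1.65767583]
fl (2420, 0.6449, -0.1889, 0.032, array([ 0.6444, -0.1825,  0.0166]))
kn (556, 0.6449, -0.1888, 0.0121, array([ 0.6444, -0.1879,  0.0504]))
(array([0.0071, 0.1168, 0.0009]), array([-0.0016,  0.0025, -0.0021]))
```

View pics/w8.png

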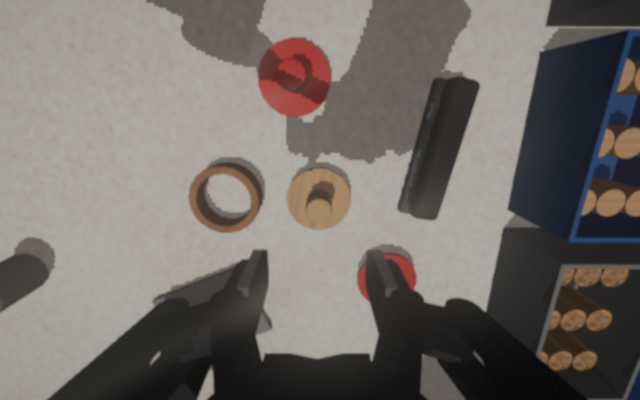

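```bash
python3 -m handwheel '[[0.006,0,0.002,0,0,0,0.6],[0,0.04,0,0,0,0,0.6],[0,0.04,0,0,0,0,0.6],[0,0.02,0,0,0,0,0.6],[0,0.01,0,0,0,0,0.6],[0,0.006,0,0,0,0,0.6],[0,0,0,0,0,0,0.6],[0,0,0,0,0,0,0.6]]'; python3 - <<'E'
from wl import *
s,c,w,T=shot("w9"); print(s["time"],s["tool_pos"],s["width"],s["wrist_force"])
print("kn",fit(w,.045,.06,.6445,-.189,.02))
E
```

```text
time: 13.28
tool_pos: [0.6454, -0.1905, 0.0379]
tcp_rot: [-1.207, 1.207, -1.209]
wrist_force: [-0.5, -0.6, 0.6]
width: 0.599
13.275 [ 0.64544509 -0.19052859  0.03789216] 0.59882592073058 [-0.53807148 -0.55661037  0.56785744]
kn (1683, 0.645, -0.1887, 0.0122, array([ 0.645 , -0.1872,  0.0505]))
```

```bash
python3 -m handwheel '[[-0.0015,0.0015,0,0,0,0,0.4],[0,0,0,0,0,0,0.1],[0,0,0,0,0,0,0.1],[0,0,0,0,0,0,0.1],[0,0,0,0,0,0,0.1]]' 45; python3 -m handwheel '[[0,-0.01,0,0,0,0,0.1],[0,-0.03,0,0,0,0,0.1],[0,-0.04,0,0,0,0,0.1],[0,-0.05,0,0,0,0,0.1],[0,-0.04,0,0,0,0,0.1],[0,0,0,0,0,0,0.1]]'; python3 - <<'E'
from wl import *
s,c,w,T=shot("w10"); print(s["time"],s["tool_pos"],s["width"],s["wrist_force"])
R=Ro.from_rotvec(s["tcp_rot"]).as_matrix(); t=(w-s["tool_pos"])@R  # tool coords
m=(np.abs(t[...,0])<.06)&(np.abs(t[...,2])<.06)&(t[...,1]>.008)&(t[...,1]<.03); q=t[m]
print(len(q),cv2.minEnclosingCircle(q[:,[0,2]].astype(np.float32)),np.median(q,0))
print(delta(s,[.5363,.19,.19],yawR(0)))
E
```

```text
time: 13.95
tool_pos: [0.6448, -0.1887, 0.0355]
tcp_rot: [-1.207, 1.208, -1.208]
wrist_force: [-0.1, 0.0, 2.9]
width: 0.26
time: 14.7
tool_pos: [0.6471, -0.19, 0.2107]
tcp_rot: [-1.203, 1.201, -1.214]
wrist_force: [0.4, 0.2, -0.6]
width: 0.26
14.7 [ 0.64710841 -0.18997146  0.21068908] 0.2599426522948423 [ 0.41677843  0.18020861 -0.55237167]
4421 ((0.0005488144233822823, 0.0003058062866330147), 0.03214045241475105) [-1.31719355e-02  1.89377147e-02 -3.90805356e-06]
(array([-0.3801,  0.0191, -0.1106]), array([-0.0097,  0.001 ,  0.0013]))
```

View pics/w10.png

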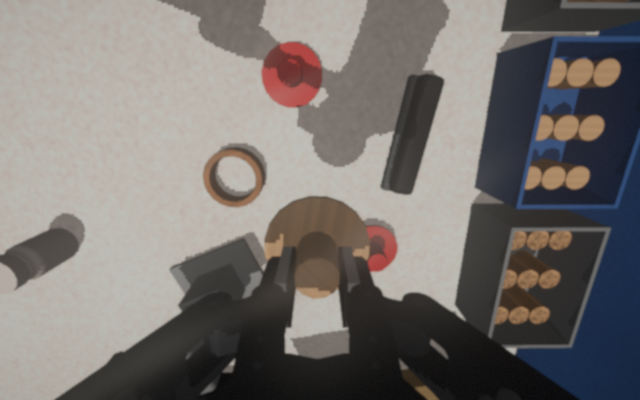

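```bash
python3 -m handwheel '[[-0.05,0,-0.013,0,0,0,0.1],[-0.058,0,-0.014,0,0,0,0.1],[-0.058,0,-0.014,0,0,0,0.1],[-0.058,0,-0.014,0,0,0,0.1],[-0.058,0,-0.014,0,0,0,0.1],[-0.058,0,-0.014,0,0,0,0.1],[-0.058,0,-0.014,0,0,0,0.1],[-0.05,0,-0.012,0,0,0,0.1]]';python3 -m handwheel '[[-0.035,0.02,0,0,0,0,0.1],[0,0.03,0,0,0,0,0.1],[0,0.01,0,0,0,0,0.1],[0,0,0,0,0,0,0.1],[0,0,0,0,0,0,0.1]]'; python3 - <<'E'
from wl import *
s,c,w,T=shot("w11"); print(s["time"],s["tool_pos"],s["width"],s["wrist_force"],delta(s,[.536,.2995,.1125],yawR(0)))
E
```

```text
time: 15.75
tool_pos: [0.5326, 0.2603, 0.2031]
tcp_rot: [-1.212, 1.21, -1.207]
wrist_force: [0.6, 0.1, -0.2]
width: 0.259
time: 16.38
tool_pos: [0.5356, 0.2937, 0.1466]
tcp_rot: [-1.206, 1.209, -1.208]
wrist_force: [-0.1, -0.4, -0.4]
width: 0.26
16.375 [0.53564058 0.29371384 0.14661728] 0.2603455176385262 [-0.07251597 -0.43430929 -0.35411316] (array([-0.0057,  0.0341,  0.0003]), array([-0.0021,  0.0001, -0.0022]))
```

View pics/w11.png

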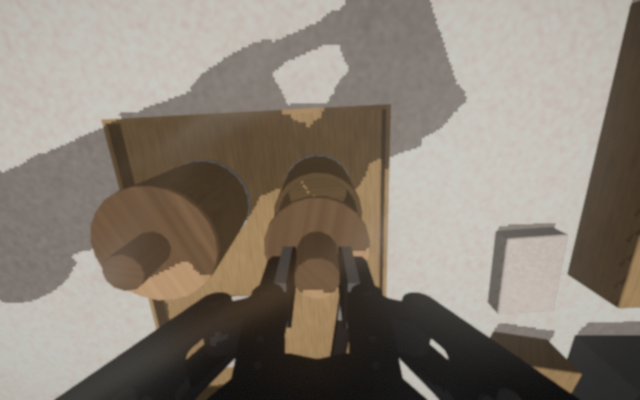

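```bash
python3 -m handwheel '[[-0.0055,0.006,0.0005,0,0,0,0.1],[0,0.01,0,0,0,0,0.1],[0,0,0,0,0,0,0.1],[0,0,0,0,0,0,0.1],[0,0,0,0,0,0,0.1]]'; python3 - <<'E'
from wl import *
s,c,w,T=shot("w12"); print(s["time"],s["tool_pos"],s["wrist_force"],delta(s,[.536,.2995,.1125],yawR(0)))
c=optics.read_camera("top");W=cloud(c); print("lid top fl",fit(W,.1,.122,.5335,.298,.045))
c=optics.read_camera("side"); cv2.imwrite("pics/s12.png",cv2.resize(c["image"][200:400,200:440,::-1],None,fx=3,fy=3))
E
```

```text
time: 17.05
tool_pos: [0.5356, 0.2996, 0.13]
tcp_rot: [-1.207, 1.208, -1.208]
wrist_force: [0.1, 1.0, -0.2]
width: 0.254
17.05 [0.53561827 0.29961631 0.13002773] [ 0.10106878  0.97654613 -0.24969639] (array([0.0001, 0.0175, 0.0004]), array([-0.0014,  0.001 , -0.0019]))
lid top fl (254, 0.5328, 0.296, 0.0313, array([0.5301, 0.2836, 0.1115]))
```

View pics/s12.png

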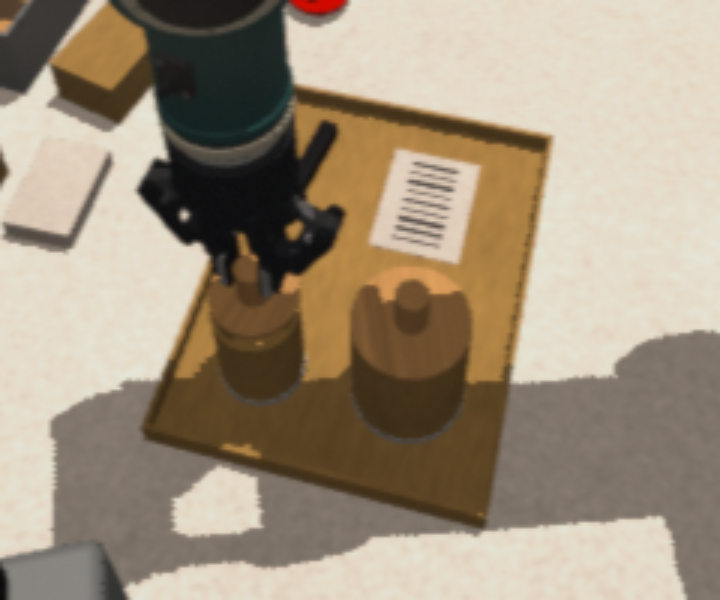

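```bash
python3 -m handwheel '[[0,0.004,0,0,0,0,0.1],[0,0.004,0,0,0,0,0.1],[0,0.004,0,0,0,0,0.1],[0,0.003,0,0,0,0,0.1],[0,0,0,0,0,0,0.1]]';python3 -m handwheel '[[0,0.0015,0,0,0,0,0.1],[0,0.001,0,0,0,0,0.1],[0,0.001,0,0,0,0,0.1],[0,0,0,0,0,0,0.1]]'
```

```text
time: 17.82
tool_pos: [0.5352, 0.2994, 0.1143]
tcp_rot: [-1.209, 1.209, -1.208]
wrist_force: [1.0, -0.4, -0.2]
width: 0.258
time: 18.32
tool_pos: [0.5357, 0.2997, 0.1125]
tcp_rot: [-1.207, 1.208, -1.208]
wrist_force: [-1.9, -0.6, 4.7]
width: 0.258
```

```bash
python3 -m handwheel '[[0,0,0,0,0,0,0.35],[0,0,0,0,0,0,0.55],[0,-0.005,0,0,0,0,0.6],[0,-0.03,0,0,0,0,0.6],[0.03,-0.04,0,0,0,0,1],[0.06,-0.03,-0.02,0,0,0,1],[0.045,0,-0.02,0,0,0,1],[0,0,0,0,0,0,1]]' 30; python3 - <<'E'
from wl import *
s,c,w,T=shot("w13"); print(s["time"],s["tool_pos"],s["width"],s["wrist_force"])
for nm,cx,cy,z in (("big",.427,.284,.109),("small",.536,.2993,.094)):
    print(nm,fit(w,z-.008,z+.003,cx,cy,.05),"knob",fit(w,z+.028,z+.045,cx,cy,.03))
    r=np.hypot(w[...,0]-cx,w[...,1]-cy); m=(r<.028)&(r>.018)&(w[...,2]<z+.01); q=w[m]; print("plane",np.linalg.lstsq(np.c_[q[:,:2]-[cx,cy],np.ones(len(q))],q[:,2],rcond=None)[0])
def lab(c,w,nm):
    im=c["image"]; hsv=cv2.cvtColor(im,cv2.COLOR_RGB2HSV)
    m=(np.abs(w[...,0]-.453)<.08)&(np.abs(w[...,1]-.12)<.09)&(np.abs(w[...,2]-.004)<.008)&(hsv[...,1]<70)
    mm=cv2.morphologyEx(m.astype(np.uint8),cv2.MORPH_CLOSE,np.ones((7,7)))
    q=w[mm>0]; q=q[np.isfinite(q[:,0])]; print(nm,len(q),cv2.minAreaRect((q[:,:2]*1000).astype(np.float32)),np.median(q[:,2]))
lab(c,w,"wr"); c=optics.read_camera("side"); lab(c,cloud(c),"side")
c=load("top0.npz"); lab(c,cloud(c),"top"); 
E
```

```text
time: 19.32
tool_pos: [0.4966, 0.1685, 0.2135]
tcp_rot: [-1.206, 1.21, -1.21]
wrist_force: [0.2, -0.1, 0.5]
width: 1.001
19.325 [0.49663889 0.16849006 0.21350759] 1.0008886084061064 [ 0.16083832 -0.07419913  0.49145813]
big (8915, 0.427, 0.2844, 0.0423, array([0.4317, 0.284 , 0.1087])) knob (1210, 0.4274, 0.2847, 0.0121, array([0.4282, 0.2844, 0.1425]))
plane [-0.00140485  0.00022348  0.10869346]
small (4187, 0.5359, 0.2989, 0.0321, array([0.5314, 0.2953, 0.0936])) knob (1086, 0.5358, 0.2989, 0.012, array([0.5354, 0.2986, 0.1275]))
plane [-0.00026602  0.00019114  0.09361994]
wr 4975 ((455.2130126953125, 108.05555725097656), (148.9937286376953, 132.8316650390625), 2.961355686187744) 0.004252893239444444
side 959 ((454.67169189453125, 122.87318420410156), (74.3037109375, 101.8923110961914), 2.845050096511841) 0.00422363876951426
top 1169 ((451.92193603515625, 100.72044372558594), (154.8794708251953, 141.90000915527344), 0.8613056540489197) 0.0044045613259564576
```

View pics/w13.png

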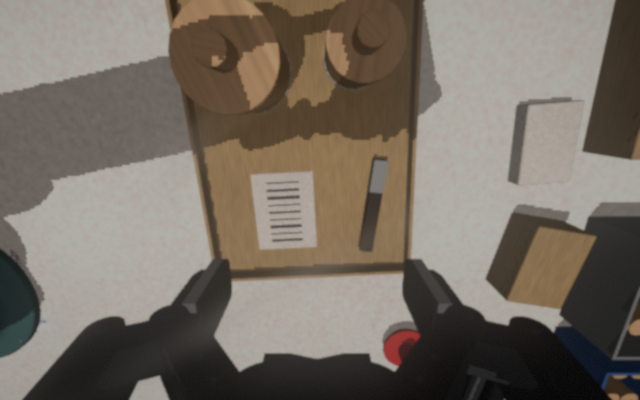

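```bash
python3 - <<'E'
from wl import *
s,c,w,T=shot("w14")
for u,v in((285,210),(251,173),(312,171),(317,247),(259,249)): print(ray(c,u,v,.0045,T).round(4))
c=load("top0.npz"); print(ray(c,272,233,.0045))
print(delta(s,[.509,-.337,.26],yawR(-68)), delta(s,[.509,-.20,.26],yawR(-68)),s["q"])
E
```

```text
[0.4591 0.1287 0.0045]
[0.4198 0.1757 0.0045]
[0.493  0.1781 0.0045]
[0.4991 0.0779 0.0045]
[0.4235 0.075  0.0045]
[0.45204121 0.12200717 0.0045    ]
(array([ 0.5076, -0.048 ,  0.0114]), array([-2.0000e-04,  1.1866e+00, -3.4000e-03])) (array([ 0.3706, -0.0477,  0.0114]), array([-2.0000e-04,  1.1866e+00, -3.4000e-03])) [ 0.28184315 -0.00748721  1.94222656  0.00200322  1.20428199  0.28136521]
```

```bash
python3 -m handwheel '[[0,-0.007,0,0,0.17,0,1],[0,-0.007,0,0,0.17,0,1],[0,-0.007,0,0,0.17,0,1],[0,-0.007,0,0,0.17,0,1],[0,-0.007,0,0,0.17,0,1],[0,-0.007,0,0,0.17,0,1],[0,-0.007,0,0,0.167,0,1],[0,0,0,0,0,0,1]]'; python3 - <<'E'
from wl import *
s=bot.read_state(); print(s["q"],delta(s,[.511,-.30,.26],yawR(-68)))
E
```

```text
time: 20.48
tool_pos: [0.4984, 0.1721, 0.2621]
tcp_rot: [-0.392, 2.01, -2.006]
wrist_force: [1.1, -0.7, 0.7]
width: 1.0
[ 2.84124019e-01 -3.73667464e-02  1.88043490e+00  1.69736289e-03
  1.29623240e+00  1.46631990e+00] (array([0.167 , 0.0011, 0.4417]), array([ 0.0014,  0.0042, -0.0024]))
```

```bash
python3 -m handwheel '[[0.02,0,0.053,0,0,0,1],[0.02,0,0.055,0,0,0,1],[0.02,0,0.055,0,0,0,1],[0.021,0,0.055,0,0,0,1],[0.021,0,0.055,0,0,0,1],[0.021,0,0.055,0,0,0,1],[0.021,0,0.055,0,0,0,1],[0.02,0,0.055,0,0,0,1]]';python3 -m handwheel '[[0.003,0,0.004,0,0,0,1],[0,0,0,0,0,0,1],[0,0,0,0,0,0,1]]'; cat > sc.py <<'E'
from wl import *
def head(c,w,nm,zr=(.145,.18)):
    hsv=cv2.cvtColor(c["image"],cv2.COLOR_RGB2HSV)
    m=(np.hypot(w[...,0]-.508,w[...,1]+.337)<.09)&(w[...,2]>.154)&(w[...,2]<zr[1]); q=w[m]
    mm=cv2.morphologyEx(m.astype(np.uint8),cv2.MORPH_OPEN,np.ones((3,3))); q=w[mm>0]
    print(nm,len(q),cv2.minAreaRect((q[:,:2]*1000).astype(np.float32)),np.median(q[:,2]))
E
python3 - <<'E'
from sc import *
s,c,w,T=shot("w15"); print(s["tool_pos"],s["time"]); np.savez("w15.npz",w=w); head(c,w,"wrist")
E
```

```text
time: 21.48
tool_pos: [0.5104, -0.2984, 0.2603]
tcp_rot: [-0.394, 2.01, -2.006]
wrist_force: [0.2, 0.5, 0.6]
width: 1.002
time: 21.85
tool_pos: [0.509, -0.3001, 0.2607]
tcp_rot: [-0.393, 2.011, -2.006]
wrist_force: [-0.7, -0.3, -0.4]
width: 0.999
[ 0.50895819 -0.30010052  0.2606957 ] 21.85
wrist 5684 ((507.8841247558594, -338.8367919921875), (100.06411743164062, 47.97377014160156), 22.846506118774414) 0.16073708990253965
```

View pics/w15.png

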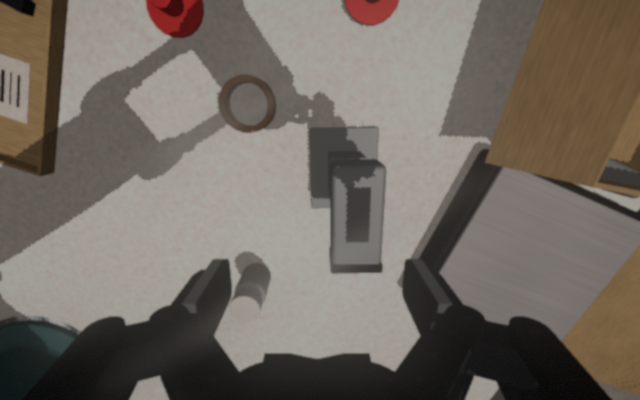

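```bash
python3 - <<'E'
from sc import *
w=np.load("w15.npz")["w"]; a=np.radians(22.5); ax=np.array([np.cos(a),np.sin(a)])
c0=np.array([.5079,-.3388])
for v in list(range(158,176,2))+list(range(250,276,2)):
    p=w[v,357]; print(v,p.round(4),((p[:2]-c0)@ax).round(4))
s=bot.read_state(); print(delta(s,[.511,-.3375,.21],yawR(-67.4)))
E
```

```text
158 [ 0.5492 -0.3322  0.067 ] 0.0407
160 [ 0.5542 -0.3206  0.1344] 0.0497
162 [ 0.5538 -0.3191  0.1461] 0.05
164 [ 0.5532 -0.3183  0.1543] 0.0497
166 [ 0.5522 -0.3181  0.159 ] 0.0489
168 [ 0.5509 -0.3185  0.1604] 0.0475
170 [ 0.5494 -0.3191  0.1608] 0.0459
172 [ 0.5479 -0.3198  0.1608] 0.0442
174 [ 0.5462 -0.3207  0.16  ] 0.0423
250 [ 0.4828 -0.3497  0.1603] -0.0274
252 [ 0.4806 -0.3508  0.1595] -0.0298
254 [ 0.4791 -0.3514  0.1604] -0.0314
256 [ 0.4772 -0.3524  0.16  ] -0.0336
258 [ 0.4758 -0.3528  0.1612] -0.035
260 [ 0.4734 -0.3541  0.16  ] -0.0377
262 [ 0.4716 -0.3549  0.16  ] -0.0397
264 [ 0.4699 -0.3556  0.1605] -0.0415
266 [ 0.4687 -0.356   0.1619] -0.0428
268 [ 0.4666 -0.357   0.1614] -0.0451
270 [ 0.4649 -0.3577  0.1618] -0.047
272 [ 0.4622 -0.3592  0.1602] -0.05
274 [ 0.3794 -0.4196 -0.0009] -0.1497
(array([0.0124, 0.0508, 0.0355]), array([ 0.0018, -0.0071, -0.0016]))
```

```bash
python3 -m handwheel '[[0.0113,0,0.0354,0.001,-0.007,-0.001,1],[0,0.025,0,0,0,0,1],[0,0.025,0,0,0,0,1],[0,0,0,0,0,0,1],[0,0,0,0,0,0,1]]'; python3 - <<'E'
from sc import *
s,c,w,T=shot("w16"); print(s["tool_pos"],s["time"],delta(s,[.512,-.337,.125],yawR(-67.4))); head(c,w,"wrist")
R=Ro.from_rotvec(s["tcp_rot"]).as_matrix(); t=(w-s["tool_pos"])@R
for v in (200,220,240): 
    q=t[v]; m=(np.abs(w[v,:,2]-.161)<.004)&(np.abs(q[:,2])<.04); print(v,q[m,2].min(),q[m,2].max(),q[m,0].mean())
E
```

```text
time: 22.52
tool_pos: [0.5122, -0.3381, 0.2121]
tcp_rot: [-0.398, 2.005, -2.006]
wrist_force: [-0.2, 0.1, 0.8]
width: 0.997
[ 0.51221686 -0.33810042  0.21207932] 22.525 (array([-0.0001,  0.0871, -0.0012]), array([-0.0008, -0.0012, -0.0013]))
wrist 8523 ((507.45880126953125, -339.1757507324219), (100.7851333618164, 47.44211959838867), 22.864755630493164) 0.16074023351135863
200 -0.023261033485178013 0.021541679974536317 -0.019241946946054318
220 -0.023126633977326057 0.021200987379236105 -0.004632300651359755
240 -0.022904728151353006 0.020920269415283663 0.010540940755069289
```

View pics/w16.png

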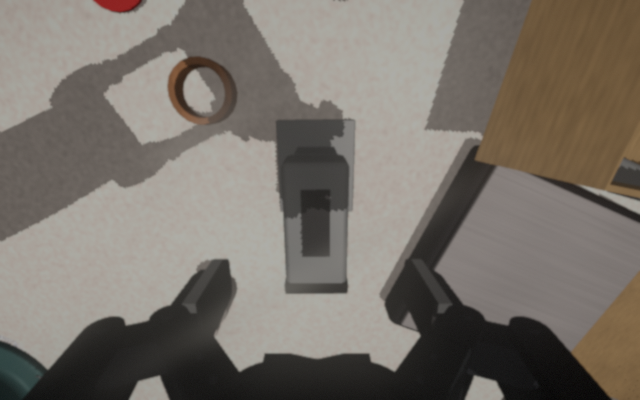

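```bash
python3 - <<'E'
from h import *
c=load("top0.npz"); w=cloud(c)
m=(w[...,1]<-.35)&(w[...,1]>-.5)&(w[...,0]>.3)&(w[...,0]<.75)&(w[...,2]>.03)
for x in np.arange(.40,.70,.03):
    k=m&(abs(w[...,0]-x)<.01)&(w[...,1]<-.385); q=w[k]; 
    if len(q): i=q[:,1].argmax(); print(x.round(2),q[i].round(3),q[:,2].max().round(3))
E
```

```text
0.4 [ 0.391 -0.489  0.039] 0.047
0.43 [ 0.422 -0.489  0.037] 0.051
0.46 [ 0.469 -0.489  0.041] 0.053
0.49 [ 0.495 -0.488  0.04 ] 0.048
0.52 [ 0.527 -0.488  0.044] 0.049
0.55 [ 0.552 -0.49   0.036] 0.05
0.58 [ 0.574 -0.489  0.034] 0.048
0.61 [ 0.613 -0.452  0.093] 0.129
0.64 [ 0.646 -0.444  0.096] 0.133
0.67 [ 0.673 -0.439  0.093] 0.132
```

```bash
python3 -m handwheel '[[0,0.03,-0.001,0,0,0,1],[0,0.03,0,0,0,0,1],[0,0.015,0,0,0,0,1],[0,0.012,0,0,0,0,1],[0,0,0,0,0,0,1],[0,0,0,0,0,0,1]]'; python3 - <<'E'
from sc import *
s,c,w,T=shot("w17"); print(s["tool_pos"],s["wrist_force"],s["time"],delta(s,[.512,-.337,.125],yawR(-67.4)))
E
```

```text
time: 23.32
tool_pos: [0.5119, -0.3383, 0.1251]
tcp_rot: [-0.396, 2.005, -2.007]
wrist_force: [-0.2, -0.5, 0.0]
width: 1.004
[ 0.51190436 -0.33825198  0.12514576] [-0.23315156 -0.49544347  0.02454892] 23.325 (array([-0.0006,  0.0001, -0.0011]), array([-0.0014, -0.0027, -0.0015]))
```

View pics/w17.png

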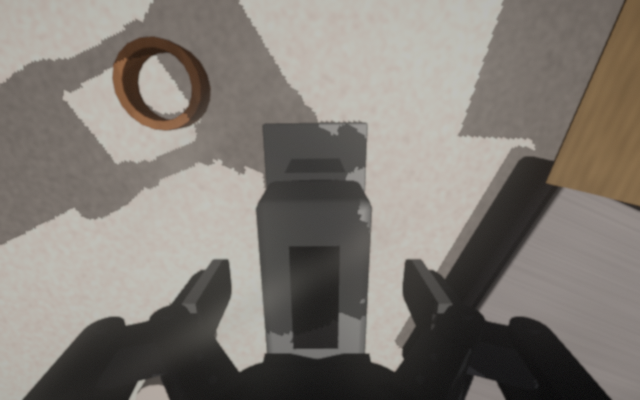

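```bash
python3 -m handwheel '[[0,0,-0.0005,0,0,0,0.7],[0,0,0,0,0,0,0.6],[0,0,0,0,0,0,0.4],[0,0,0,0,0,0,0.3],[0,0,0,0,0,0,0.3]]' 40; python3 -m handwheel '[[0,0,0,0,0,0,0.3],[0,0,0,0,0,0,0.3]]' 80
```

```text
time: 24.0
tool_pos: [0.5114, -0.3375, 0.1246]
tcp_rot: [-0.397, 2.006, -2.007]
wrist_force: [-0.6, 0.1, 3.7]
width: 0.532
time: 24.25
tool_pos: [0.5114, -0.3376, 0.1247]
tcp_rot: [-0.397, 2.005, -2.007]
wrist_force: [0.2, -0.3, 5.0]
width: 0.526
```

```bash
python3 -m handwheel '[[0,-0.01,0,0,0,0,0.3],[0,-0.02,0,0,0,0,0.3],[0,-0.03,0,0,0,0,0.3],[0,-0.03,0,0,0,0,0.3],[0,-0.03,0,0,0,0,0.3],[0,-0.04,0,0,0,0,0.3],[0,-0.03,0,0,0,0,0.3],[0,0,0,0,0,0,0.3]]'; python3 - <<'E'
from sc import *
s,c,w,T=shot("w18"); print(s["tool_pos"],s["wrist_force"],s["torque"],s["width"])
c=optics.read_camera("side"); cv2.imwrite("pics/s18.png",cv2.resize(c["image"][40:240,240:480,::-1],None,fx=3,fy=3))
E
```

```text
time: 25.25
tool_pos: [0.5123, -0.3382, 0.3185]
tcp_rot: [-0.392, 1.999, -2.009]
wrist_force: [0.5, 0.5, -2.3]
width: 0.53
[ 0.5123187  -0.33824741  0.31845114] [ 0.53148282  0.45854891 -2.34085826] [ 0.01443826  0.00568659 -0.06598366] 0.5299080873714226
```

View pics/s18.png

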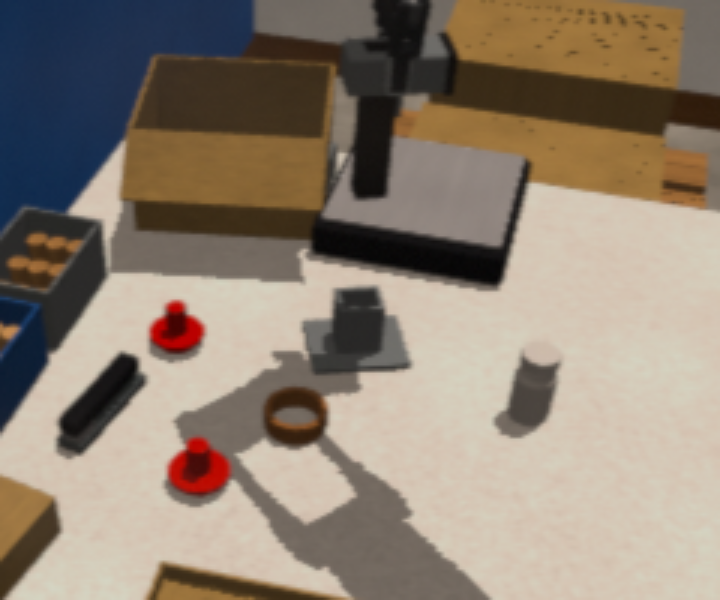

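View pics/w18.png

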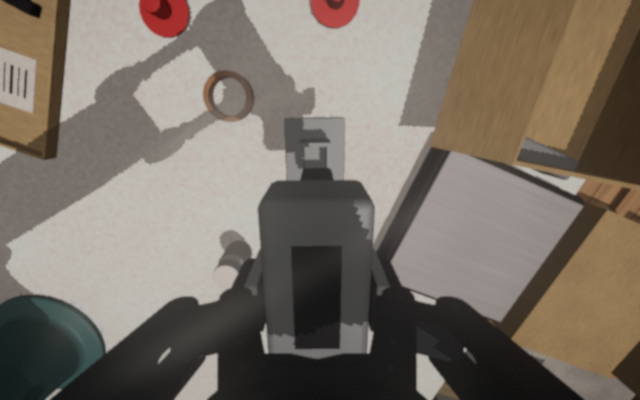

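```bash
python3 - <<'E'
from h import *
from workcell import bot
s=bot.read_state(); print(s["q"])
S=[([.2648,1.6054],.6743,.2299),([.5964,1.1452],.8459,.2301),([-.0075,1.9422],.5244,.2135),([-.0374,1.8804],.5273,.2621),(s["q"][1:3],np.hypot(*s["tool_pos"][:2]),s["tool_pos"][2])]
A=[];b=[]
for (q2,q3),r,z in S:
    t=q2+q3
    A+= [[1,0,np.sin(q2),np.sin(t),np.cos(t)],[0,1,np.cos(q2),np.cos(t),-np.sin(t)]]; b+=[r,z]
x,res,_,sv=np.linalg.lstsq(np.array(A),np.array(b),rcond=None); print(x,np.abs(np.array(A)@x-b).max(),sv)
E
```

```text
[-6.24525158e-01  1.05778182e-01  1.63942260e+00  6.43357723e-04
  1.39670046e+00  5.54357717e-01]
[ 0.00210209 -0.08772723  0.51050292  0.56647002  0.00827971] 0.000899273001325529 [3.8435531  3.16008812 0.4685631  0.11765652 0.08688032]
```

```bash
cat > tgt.py <<'E'
from h import *
LAB=np.array([.457,.1245,.0045])
def target(th,head,dist=.15,lab=LAB,wx=.060,wy=-.0173):
    t=np.radians(th);a=np.radians(head); h=np.array([np.cos(a),np.sin(a),0])
    n=np.cos(t)*h-np.sin(t)*np.array([0,0,1]); y=-np.sin(t)*h-np.cos(t)*np.array([0,0,1]); R=np.stack([n,y,np.cross(n,y)],1)
    W=lab-dist*n; p=W-R@[wx,wy,0]; return p,R
E
python3 - <<'E'
from tgt import *
for th,hd in((50,195),(40,195),(35,195),(50,15),(60,15)):
  for Lt in(.2,.25,.3,.35):
    p,R=target(th,hd); w=p-Lt*R[:,1]; r=np.hypot(w[0],w[1]); z=w[2]-(Lt-.088); D=np.hypot(r,z)
    L1,L2=.5105,.5665
    c=(D*D-L1*L1-L2*L2)/(2*L1*L2); q3=np.arccos(c); q2=np.arctan2(r,z)-np.arctan2(L2*np.sin(q3),L1+L2*np.cos(q3))
    sg=1 if hd>90 else -1
    print(th,hd,Lt,"p",p.round(3),"q2,q3",q2.round(2),q3.round(2),"q5",(np.pi-sg*np.radians(th)-q2-q3).round(2))
E
```

```text
50 195 0.2 p [0.6   0.163 0.154] q2,q3 0.03 2.18 q5 0.06
50 195 0.25 p [0.6   0.163 0.154] q2,q3 -0.02 2.27 q5 0.02
50 195 0.3 p [0.6   0.163 0.154] q2,q3 -0.06 2.36 q5 -0.02
50 195 0.35 p [0.6   0.163 0.154] q2,q3 -0.11 2.44 q5 -0.06
40 195 0.2 p [0.623 0.169 0.126] q2,q3 0.12 2.09 q5 0.23
40 195 0.25 p [0.623 0.169 0.126] q2,q3 0.08 2.16 q5 0.2
40 195 0.3 p [0.623 0.169 0.126] q2,q3 0.04 2.23 q5 0.17
40 195 0.35 p [0.623 0.169 0.126] q2,q3 -0.0 2.3 q5 0.14
35 195 0.2 p [0.633 0.172 0.111] q2,q3 0.17 2.04 q5 0.32
35 195 0.25 p [0.633 0.172 0.111] q2,q3 0.13 2.11 q5 0.29
35 195 0.3 p [0.633 0.172 0.111] q2,q3 0.1 2.17 q5 0.26
35 195 0.35 p [0.633 0.172 0.111] q2,q3 0.06 2.23 q5 0.24
50 15 0.2 p [0.314 0.086 0.154] q2,q3 0.05 2.16 q5 1.8
50 15 0.25 p [0.314 0.086 0.154] q2,q3 0.14 2.1 q5 1.77
50 15 0.3 p [0.314 0.086 0.154] q2,q3 0.24 2.03 q5 1.75
50 15 0.35 p [0.314 0.086 0.154] q2,q3 0.32 1.95 q5 1.74
60 15 0.2 p [0.341 0.093 0.178] q2,q3 0.14 2.07 q5 1.98
60 15 0.25 p [0.341 0.093 0.178] q2,q3 0.25 1.99 q5 1.94
60 15 0.3 p [0.341 0.093 0.178] q2,q3 0.36 1.91 q5 1.92
60 15 0.35 p [0.341 0.093 0.178] q2,q3 0.46 1.82 q5 1.91
```

```bash
cat >> tgt.py <<'E'
def ik(p,R,Lt=.27):
    w=p-Lt*R[:,1]; q1=np.arctan2(w[1],w[0]); r=np.hypot(w[0],w[1]); z=w[2]-(Lt-.088); D=np.hypot(r,z)
    L1,L2=.5105,.5665
    c=(D*D-L1*L1-L2*L2)/(2*L1*L2); q3=np.arccos(c); q2=np.arctan2(r,z)-np.arctan2(L2*np.sin(q3),L1+L2*np.cos(q3)); s=q2+q3
    er=np.array([np.cos(q1),np.sin(q1),0]); ez=np.array([0,0,1.]); et=np.cross(ez,er)
    f=np.sin(s)*er+np.cos(s)*ez; g=np.cos(s)*er-np.sin(s)*ez  # g: bend direction (down/inward)
    y=R[:,1]; q5=np.arccos(y@f); q4=np.arctan2(y@et,y@g)
    # tool z with q4,q5, q6=0 : in bend plane, tool z0 = derivative-perp: for q4=0 z0 radial out when tool down
    b=np.cos(q4)*g+np.sin(q4)*et; y0=np.cos(q5)*f+np.sin(q5)*b; z0=np.sin(q5)*f-np.cos(q5)*b; x0=np.cross(y0,z0)
    zz=R[:,2]; q6=np.arctan2(-(zz@x0)*-1,zz@z0)
    return np.round([q1,q2,q3,q4,q5,q6],2),w.round(3)
E
python3 - <<'E'
from tgt import *
print("now-check", ik(np.array([.5123,-.3382,.3185]),yawR(-67.4)))
for th in(40,45,50):
  for hd in range(100,200,10)if th==45 else (130,140,150,160):
    p,R=target(th,hd); q,w=ik(p,R); foot=p+R@[-.008,-.0173+.134,0]; print(th,hd,"p",p.round(3),q,"w",w,"foot",foot.round(3))
E
```

```text
now-check (array([-0.58,  0.11,  1.64,  0.  ,  1.39,  0.59]), array([ 0.512, -0.338,  0.588]))
40 130 p [ 0.568 -0.007  0.126] [ 0.27  0.07  2.19 -0.94  0.81 -2.92] w [0.456 0.126 0.333] foot [ 0.62  -0.069  0.042]
40 140 p [0.589 0.014 0.126] [ 0.27  0.07  2.19 -0.97  0.7  -3.03] w [0.456 0.126 0.333] foot [ 0.651 -0.038  0.042]
40 150 p [0.606 0.039 0.126] [ 0.27  0.07  2.19 -0.98  0.58  3.12] w [0.456 0.125 0.333] foot [ 0.676 -0.002  0.042]
40 160 p [0.619 0.066 0.126] [ 0.27  0.07  2.19 -0.96  0.47  2.97] w [0.456 0.125 0.333] foot [0.695 0.038 0.042]
45 100 p [ 0.485 -0.034  0.141] [ 0.33  0.08  2.18 -0.85  1.2  -2.53] w [0.452 0.154 0.332] foot [ 0.5   -0.121  0.064]
45 110 p [ 0.512 -0.027  0.141] [ 0.33  0.07  2.19 -0.92  1.09 -2.63] w [0.447 0.153 0.332] foot [ 0.542 -0.109  0.064]
45 120 p [ 0.537 -0.015  0.141] [ 0.33  0.06  2.2  -0.99  0.98 -2.72] w [0.442 0.151 0.332] foot [ 0.581 -0.091  0.064]
45 130 p [0.56  0.001 0.141] [ 0.33  0.05  2.21 -1.05  0.87 -2.81] w [0.438 0.148 0.332] foot [ 0.617 -0.066  0.064]
45 140 p [0.58  0.021 0.141] [ 0.32  0.04  2.22 -1.1   0.74 
[... 388 characters left out ...]
081 0.064]
45 180 p [0.618 0.124 0.141] [ 0.28  0.02  2.25 -1.05  0.23  2.82] w [0.427 0.125 0.332] foot [0.706 0.124 0.064]
45 190 p [0.615 0.152 0.141] [ 0.27  0.01  2.25 -0.62  0.12  2.25] w [0.427 0.119 0.332] foot [0.702 0.168 0.064]
50 130 p [0.552 0.011 0.154] [ 0.38  0.04  2.23 -1.13  0.93 -2.7 ] w [0.419 0.169 0.328] foot [ 0.613 -0.061  0.085]
50 140 p [0.571 0.029 0.154] [ 0.37  0.02  2.25 -1.21  0.8  -2.78] w [0.412 0.162 0.328] foot [ 0.643 -0.032  0.085]
50 150 p [0.585 0.05  0.154] [ 0.36  0.    2.27 -1.28  0.67 -2.84] w [0.406 0.154 0.328] foot [0.667 0.003 0.085]
50 160 p [0.596 0.074 0.154] [ 0.35 -0.01  2.28 -1.34  0.53 -2.91] w [0.402 0.145 0.328] foot [0.685 0.041 0.085]
```

```bash
python3 - <<'E'
from tgt import *
for th in(40,45,50):
  for hd in (202.6,210,215,220,225,230):
    p,R=target(th,hd); q,w=ik(p,R); foot=p+R@[-.008,-.0173+.134,0]; print(th,hd,"p",p.round(3),q,"w",w,"foot",foot.round(3))
for th in(45,50,55,60):
  for hd in(0,15,30):
    p,R=target(th,hd); q,w=ik(p,R); foot=p+R@[-.008,-.0173+.134,0]; print(th,hd,"p",p.round(3),q,"w",w,"foot",foot.round(3))
E
```

```text
40 202.6 p [0.616 0.191 0.126] [0.27 0.07 2.19 0.41 0.21 1.07] w [0.456 0.124 0.333] foot [0.691 0.222 0.042]
40 210 p [0.606 0.21  0.126] [0.27 0.07 2.19 0.69 0.26 0.7 ] w [0.456 0.124 0.333] foot [0.676 0.251 0.042]
40 215 p [0.598 0.223 0.126] [0.26 0.07 2.19 0.8  0.31 0.52] w [0.456 0.124 0.333] foot [0.664 0.27  0.042]
40 220 p [0.589 0.235 0.126] [0.26 0.07 2.19 0.88 0.36 0.38] w [0.456 0.123 0.333] foot [0.651 0.287 0.042]
40 225 p [0.579 0.246 0.126] [0.26 0.07 2.19 0.93 0.41 0.27] w [0.456 0.123 0.333] foot [0.636 0.303 0.042]
40 230 p [0.568 0.256 0.126] [0.26 0.07 2.19 0.96 0.47 0.18] w [0.456 0.123 0.333] foot [0.62  0.318 0.042]
45 202.6 p [0.605 0.186 0.141] [0.26 0.01 2.25 0.77 0.14 0.71] w [0.429 0.113 0.332] foot [0.687 0.22  0.064]
45 210 p [0.596 0.205 0.141] [0.25 0.02 2.25 1.04 0.22 0.34] w [0.431 0.109 0.332] foot [0.673 0.249 0.064]
45 215 p [0.589 0.217 0.141] [0.24 0.02 2.24 1.11 0.29 0.21] w [0.432 0.107 0.332] foot [0.661 0.267 0.064]
45 220 p [0.58  0.228 0.141] [0.24 0.02 2.24 1.15 0.35 0.11] w [0.434 0.105 0.332] foot [0.648 0.284 0.064]
45 225 p [0.571 
[... 1543 characters left out ...]
foot [0.247 0.003 0.085]
55 0 p [0.322 0.124 0.167] [ 0.23  0.23  2.02  0.19  1.83 -1.39] w [0.544 0.124 0.321] foot [0.222 0.124 0.106]
55 15 p [0.327 0.09  0.167] [ 0.27  0.24  2.01  0.    1.85 -1.57] w [0.541 0.147 0.321] foot [0.23  0.064 0.106]
55 30 p [0.34  0.057 0.167] [ 0.31  0.23  2.02 -0.18  1.83 -1.75] w [0.532 0.168 0.321] foot [0.254 0.007 0.106]
60 0 p [0.337 0.124 0.178] [ 0.21  0.29  1.97  0.2   1.92 -1.39] w [0.571 0.124 0.313] foot [0.232 0.124 0.126]
60 15 p [0.341 0.093 0.178] [ 0.27  0.29  1.96  0.    1.93 -1.57] w [0.567 0.154 0.313] foot [0.24  0.066 0.126]
60 30 p [0.353 0.065 0.178] [ 0.32  0.29  1.97 -0.19  1.92 -1.74] w [0.556 0.181 0.313] foot [0.262 0.012 0.126]
```

```bash
python3 -m handwheel '[[-0.01,0,-0.04,0,0,0,0.3],[-0.011,0,-0.055,0,0,0,0.3],[-0.011,0,-0.06,0,0,0,0.3],[-0.011,0,-0.06,0,0,0,0.3],[-0.011,0,-0.06,0,0,0,0.3],[-0.011,0,-0.06,0,0,0,0.3],[-0.011,0,-0.06,0,0,0,0.3],[-0.007,0,-0.045,0,0,0,0.3]]' && python3 -m handwheel '[[0,0,0,0,0,0,0.3],[0,0,0,0,-0.1,0,0.3],[0,0,0,0,-0.165,0,0.3],[0,0,0,0,-0.165,0,0.3],[0,0,0,0,-0.165,0,0.3],[0,0,0,0,-0.165,0,0.3],[0,0,0,0,-0.165,0,0.3],[0,0,0,0,-0.165,0,0.3]]' && python3 -m handwheel '[[0,0,0,0,-0.165,0,0.3],[0,0,0,0,-0.165,0,0.3],[0,0,0,0,-0.165,0,0.3],[0,0,0,0,-0.165,0,0.3],[0,0,0,0,-0.165,0,0.3],[0,0,0,0,-0.165,0,0.3],[0,0,0,0,-0.165,0,0.3],[0,0,0,0,-0.165,0,0.3]]'; python3 - <<'E'
from wl import *
s=bot.read_state(); print(s["q"],delta(s,s["tool_pos"],yawR(105)))
E
```

```text
time: 26.35
tool_pos: [0.4175, 0.1029, 0.3117]
tcp_rot: [-0.403, 2.008, -2.006]
wrist_force: [0.8, 0.3, -1.6]
width: 0.524
time: 27.35
tool_pos: [0.4191, 0.0996, 0.3122]
tcp_rot: [-1.171, 1.273, -1.271]
wrist_force: [0.2, 0.2, -1.3]
width: 0.524
time: 28.35
tool_pos: [0.4191, 0.0996, 0.3122]
tcp_rot: [-1.556, 0.266, -0.261]
wrist_force: [0.4, 0.1, -1.8]
width: 0.526
[ 1.75909080e-01 -2.53408837e-01  1.97699792e+00 -3.85557035e-04
  1.42089913e+00 -1.05912795e+00] (array([0., 0., 0.]), array([ 0.001 , -0.5975, -0.0028]))
```

```bash
python3 -m handwheel '[[0,0,0,0,-0.165,0,0.3],[0,0,0,0,-0.165,0,0.3],[0,0,0,0,-0.165,0,0.3],[0,0,0,0,-0.1,0,0.3],[0,0,0,0,0,0.08,0.3],[0,0,0,0,0,0.15,0.3],[0,0,0,0,0,0.17,0.3],[0,0,0,0,0,0.17,0.3]]' && python3 -m handwheel '[[0,0,0,0,0,0.17,0.3],[0,0,0,0,0,0.13,0.3],[0,0,0,0,0,0,0.3]]';  python3 - <<'E'
from wl import *
from tgt import target
s,c,w,T=shot("w20"); p,R=target(50,15); print(s["q"],p,delta(s,p,R))
for n in("side","top"):
    c=optics.read_camera(n); cv2.imwrite(f"pics/{n}20.png",c["image"][:,:,::-1])
E
```

```text
time: 29.35
tool_pos: [0.4201, 0.0999, 0.3135]
tcp_rot: [-1.587, 0.257, 0.648]
wrist_force: [0.0, -0.1, -1.7]
width: 0.527
time: 29.72
tool_pos: [0.4199, 0.1, 0.3098]
tcp_rot: [-1.562, 0.502, 0.879]
wrist_force: [0.5, -0.3, -1.4]
width: 0.531
[ 0.20566483  0.33756451  1.59657557 -0.04194283  2.08274469 -1.62278289] [0.31381312 0.08613319 0.15424911] (array([0.0516, 0.1811, 0.0131]), array([-0.0066, -0.0045, -0.0036]))
```

View pics/side20.png

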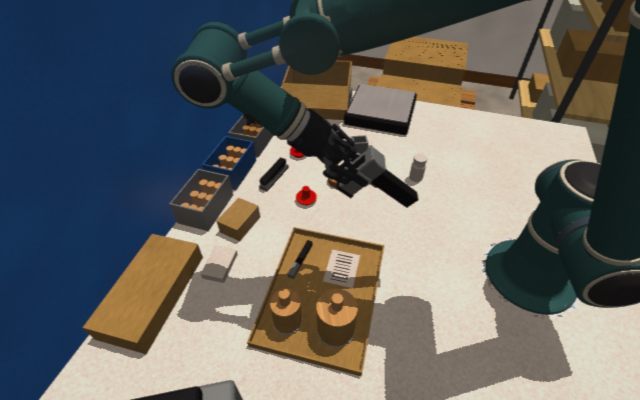

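View pics/w20.png

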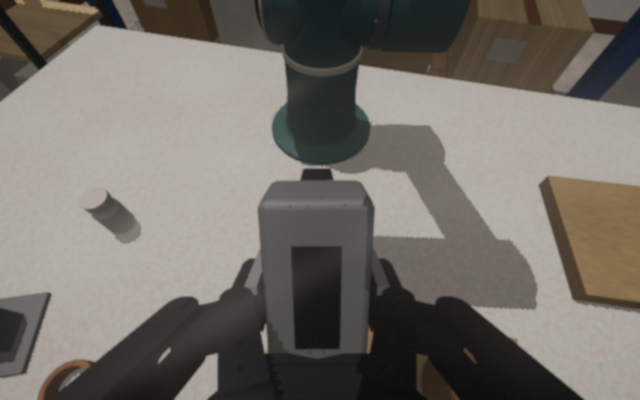

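```bash
python3 -m handwheel '[[0.01,0.03,0.003,-0.006,-0.004,-0.003,0.3],[0.012,0.045,0.003,0,0,0,0.3],[0.012,0.045,0.003,0,0,0,0.3],[0.012,0.04,0.003,0,0,0,0.3],[0.006,0.02,0.001,0,0,0,0.3],[0,0,0,0,0,0,0.3],[0,0,0,0,0,0,0.3],[0,0,0,0,0,0,0.3]]';  python3 - <<'E'
from wl import *
from tgt import target
s,c,w,T=shot("w21"); p,R=target(50,15); print(s["q"],s["time"],s["wrist_force"],p,delta(s,p,R))
for n in("side","top"):
    c=optics.read_camera(n); np.savez(n+"21.npz",**c); cv2.imwrite(f"pics/{n}21.png",c["image"][:,:,::-1])
    cv2.imwrite(f"pics/{n}21c.png",cv2.resize(c["image"][160:380,240:500,::-1] if n=="side" else c["image"][150:340,180:340,::-1],None,fx=3,fy=3))
E
```

```text
time: 30.88
tool_pos: [0.3178, 0.0871, 0.1591]
tcp_rot: [-1.568, 0.485, 0.874]
wrist_force: [-1.0, 0.9, -1.9]
width: 0.533
[ 0.2234136   0.30175608  1.9449477  -0.03048855  1.75679892 -1.60117354] 30.875 [-1.03547519  0.91041041 -1.94366729] [0.31381312 0.08613319 0.15424911] (array([0.0011, 0.0063, 0.0001]), array([ 0.0008, -0.0002,  0.0103]))
```

View pics/side21c.png

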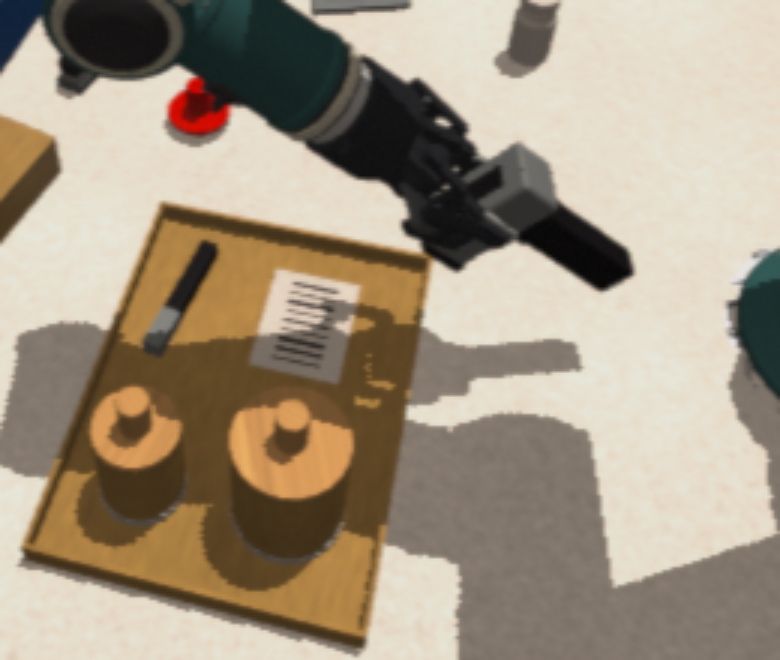

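View pics/top21.png

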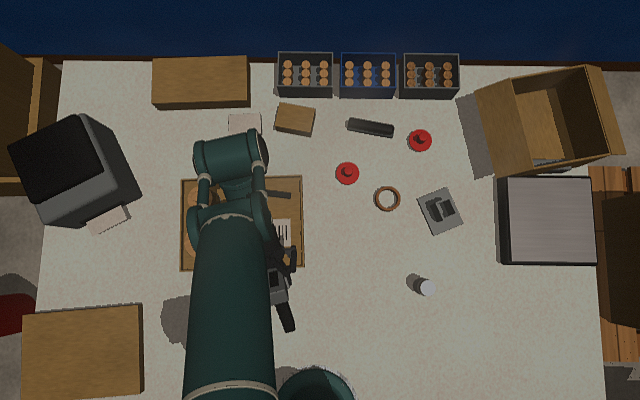

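View pics/w21.png

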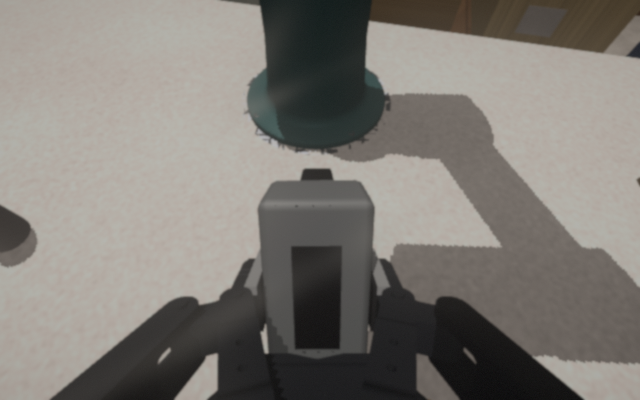

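```bash
python3 -m handwheel '[[0.001,0.006,0,0.001,0,0.01,0.3],[0,0,0,0,0,0,0.3],[0,0,0,0,0,0,0.3],[0,0,0,0,0,0,0.3]]';  python3 - <<'E'
from wl import *
from tgt import *
s,c,w,T=shot("w22"); p,R=target(50,15); print(s["time"],s["wrist_force"],s["joint_vel"].round(3) if hasattr(s["joint_vel"],"round") else s["joint_vel"],delta(s,p,R))
R0=Ro.from_rotvec(s["tcp_rot"]).as_matrix(); t=(w-s["tool_pos"])@R0
m=(np.abs(t[...,2])<.03)&(t[...,1]>-.045)&(t[...,1]<-.005)&(t[...,0]<.02)&(t[...,0]>-.08)
q=t[m]; top=q[(q[:,0]<-.01)&(q[:,0]>-.04)&(q[:,1]<-.03)]
print("top plane slope",np.linalg.lstsq(np.c_[top[:,[0,2]],np.ones(len(top))],top[:,1],rcond=None)[0],"tail x",np.percentile(q[:,0],[0,1,5]),"z rng",np.percentile(top[:,2],[1,99]))
for k in(-.035,-.015): 
    g=top[abs(top[:,0]-k)<.004]; print(k,np.percentile(g[:,2],[1,99]).mean())
tp=np.array(s["tool_pos"]); W=tp+R0@[.06,-.0173,0]; n=R0[:,0]; hit=W+n*(.0045-W[2])/n[2]
print("window",W,"pitch",np.degrees(np.arcsin(-n[2])),"hit",hit,"dist",np.linalg.norm(hit-W))
E
```

```text
time: 31.52
tool_pos: [0.3124, 0.0857, 0.1533]
tcp_rot: [-1.565, 0.497, 0.885]
wrist_force: [0.6, -0.9, -1.2]
width: 0.527
31.525 [ 0.59378141 -0.9057977  -1.24267837] [-0.    -0.002 -0.    -0.001 -0.     0.   ] (array([ 0.0002, -0.0017,  0.    ]), array([-0.0002, -0.    , -0.004 ]))
top plane slope [-0.01979711  0.00139264 -0.03695651] tail x [-0.04579455 -0.04542931 -0.04517177] z rng [-0.02717844  0.02754963]
-0.035 -5.316830380748538e-06
-0.015 6.128978794373886e-05
window [0.36236942 0.09911837 0.11827807] pitch 50.226831583595825 hit [0.45384983 0.12362504 0.0045    ] dist 0.14803610777922405
```

```bash
python3 -m handwheel '[[0,-0.0035,0,0,0,0,0.3],[0,0,0,0,0,0,0.3],[0,0,0,0,0,0,0.3],[0,0,0,0,0,0,0.3],[0,0,0,0,0,0,0.3],[0,0,0,0,0,0,0.3],[0,0,0,0,0,0,0.3],[0,0,0,0,0,0,0.3]]';  python3 - <<'E'
from wl import *
s=bot.read_state(); R0=Ro.from_rotvec(s["tcp_rot"]).as_matrix(); tp=np.array(s["tool_pos"]); W=tp+R0@[.0615,-.0173,0]; n=R0[:,0]; hit=W+n*(.0045-W[2])/n[2]
print("window",W,"pitch",np.degrees(np.arcsin(-n[2])),"hit",hit,"dist",np.linalg.norm(hit-W),s["joint_vel"],s["wrist_force"])
c=optics.read_camera("side"); w=cloud(c); cv2.imwrite("pics/side23.png",cv2.resize(c["image"][160:380,240:500,::-1],None,fx=3,fy=3))
for nm,cx,cy,z in (("big",.4245,.284,.109),("small",.5337,.299,.094)): print(nm,fit(w,z-.008,z+.004,cx,cy,.05),"knob",fit(w,z+.026,z+.045,cx,cy,.03))
E
```

```text
time: 32.58
tool_pos: [0.3151, 0.0865, 0.1556]
tcp_rot: [-1.565, 0.497, 0.885]
wrist_force: [0.4, 0.8, -2.4]
width: 0.528
window [0.36591194 0.10008451 0.11940415] pitch 50.21403610717698 hit [0.45833998 0.12484398 0.0045    ] dist 0.14952905139460182 [ 0.0006171   0.00051841  0.00099146 -0.00030601  0.00035773  0.00076528] [ 0.36230877  0.80714925 -2.43584758]
big (1080, 0.424, 0.2844, 0.0425, array([0.4208, 0.2919, 0.1087])) knob (124, 0.424, 0.2841, 0.0123, array([0.4238, 0.2863, 0.1423]))
small (519, 0.5335, 0.2986, 0.0328, array([0.5262, 0.3076, 0.0935])) knob (112, 0.5324, 0.2991, 0.012, array([0.5317, 0.3   , 0.1273]))
```

View pics/side23.png

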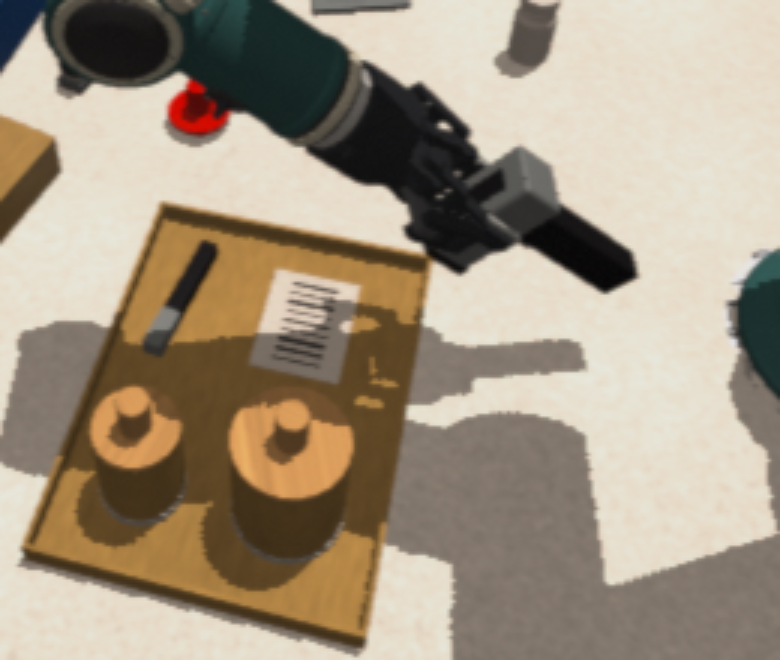

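```bash
python3 -c "
from workcell import workorder
print(workorder.finish_job())"
```

```text
the job is handed in; nothing more can be done
None
```

The job is done and handed in at about 33 s of the 72 s allowed. No verdict was reported.

- **Lids:** each canister has its own plain wooden lid. In the last checks the flanges were level and within a millimetre of fully seated height (0.1087 m big, about 0.0935 m small; expected 0.109 and 0.094). The canisters were still upright and had not moved within measurement accuracy. I left the red look-alikes and the other items alone.
- **Scanner:** I drew it straight up out of its holder, turned it round and pitched it nose-down. It is held at 80 N, touching nothing but the gripper and with the joints practically still. From the tool pose, the window looks about 50° below level and meets the label at (0.458, 0.125) from about 0.150 m.
- **Disagreements:** the cameras differed by 2–4 mm in x, and I trusted the wrist camera for fits. I aimed at a blend of the camera estimates of the label middle, about (0.457, 0.1245), so the aim is good to roughly 5 mm. The scanner head and nose measured about 101 mm long, against 106.5 mm from the description. That puts the window's place along its axis, and so its distance from the label, in doubt by about 5 mm.

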